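Bring a well back over the objective, taking up the play in the stage drive

ROBOT

A 7-joint arm with a two-finger parallel gripper is mounted at the origin on the work surface. World frame = base frame: x ahead of the robot, y to its left, z up, the work surface at z = 0. Lengths are in m, angles in rad, forces in N, time in s.
With the tool pointing down it reaches from about 0.425 to 0.875 m from the base axis. Payload 4.7 kg.
Tool frame: the origin (TCP) lies on the centre line of the jaws, within the pads' length; the fingertips stand 14 mm ahead of it and the grasp point (between the pads) lies 5 mm behind it; z points along the fingers, y is the direction in which the jaws open and shut (so a half turn about z gives the same grasp; the last joint's range is limited). The gripper opens to 87 mm and grips with 3 to 60 N. Pads are 19 mm wide; open, the fingers measure 117 mm over their backs; the gripper's body (75 mm by 190 mm) begins 51 mm behind the grasp point.
Start: joints at [1.135, 0.321, -0.07, 1.45, 0.023, 1.371, -0.057], TCP at [0.283, -0.585, 0.237] pointing down, gripper open.
Joint ranges: [-2.86, 2.86], [-0.3, 2.09], [-1.38, 1.24], [0.06, 2.45], [-1.56, 4.7], [0.09, 2.05], [-2.69, 2.69]. Speed limits (rad/s): [2.57, 2.57, 3.14, 3.14, 3.14, 3.14, 3.14].

INTERFACE

Orientations are given as a rotation vector (axis times angle).
In Python, from bench import ctrl gives the robot as it stands. The module is installed in compiled form; this text tells all that it offers.
- The arm moves only by the tool step_arm, never from a script. Its argument "plan" is a list of rows, each a list of 3 entries, a list of its own where there are three numbers: the turn, a rotation vector about the tool's x, y, z in rad, then the shift along the tool's x, y, z in m, then the closure in counts, from 0 (fully open) to 255 (shut). In form: [[[rx, ry, rz], [x, y, z], hand], ...]. A call has exactly 10 rows; each row is the pose to reach, as a shift and turn from the pose commanded when the call began, along the tool's axes at that moment; what a row does not reach only later rows make up. A row lasts 1/8 s, in which the tool goes at most 62.5 mm and 10.7 degrees, less where a joint would pass 70% of its speed; a pose out of reach is approached as far as the arm can. A call with a gripper value outside its range is refused whole. The fingers move at their own pace and stop on an object; "squeeze" is the grip in N (left out, the last holds). Time passes only in rows, so rows that repeat a pose let the fingers close, or fill a call up. It gives the time, the measured TCP pose, the force and the opening at its end, in the units of the state.
- ctrl.get_state(): the state, without advancing time (a new reading comes with each control period).
- ctrl.get_image(name): name is "scene" or "side" or "wrist"; returns the picture (480x640x3 uint8, red, green, blue); there is no depth.
- ctrl.calibration(name): a dict with "fov_y" (degrees; the focal length in pixels is half the picture's height over the tangent of half this angle, whatever the lens; pixels are square), "cx", "cy" (the principal point, pixels), "k1" (the pictures are not rectified: a ray, as slopes to the right and down, at radius r is drawn at 1 + k1 r^2 times it, then the intrinsics apply), "rvec" (rotation vector, rad) and "tvec" (3), from world to camera coordinates, as OpenCV has them. Camera axes: x right, y down, z forward; pixel columns grow to the right and rows downward; lengths in m; the calibration is good to about 2 mm. A picture is of the moment at which its call begins: read the wrist's pose just before it. calibration takes no time and is no camera call; for the wrist camera it gives the pose at the moment of the call.
- ctrl.close_job(): hands the job in, once; it reports no verdict.
Trained networks look in the newest picture that a camera, given by its name, has taken for a name from the list of things; names that differ only in an ending like _2 or _b are one class to them, and where a whole thing is asked for, a point or a joint stands for the part that bears it (a point fixed in the world has none). Each returns a list of dicts, best first, with "score" (0 to 1); they miss things now and then, are a little off and sometimes report something else, mostly with a low value. They report only what shows in the picture. A call takes as long as a camera call.
- ctrl.cut_out(camera, label): "pixels" (480x640 bool, what is visible of it) and "rect" ([left, top, width, height] in pixels, round what is visible of it).
The state is a dict: "time": time; "joint_positions": joint angles; "qd": joint speeds; "joint_torque": joint torques, N m; "position": TCP position; "tool_rot": TCP orientation; "ft_force": force on the tool from outside, world axes, zero at the start; "torque": the same for the moment, N m; "grip_width": opening from 0.0 (shut) to 1.0 (fully open).
Only numpy, scipy, OpenCV 4.12 (cv2) and the standard library are available. Lean on these libraries where they do the work, as an engineer would, in place of code of your own. Each camera call takes 0.05 s, during which the arm holds its last target.

TASK

The handwheel drive of this imager's plate stage has play in it. Turn the handwheel back counter-clockwise (seen from above) until the ringed well has gone past the objective, without forcing the carrier into its end stop, then come up clockwise so that the play is taken up and the red mark stands at the yellow index with the ringed well over the objective. Then push the clamp lever clockwise until it is firm, without overstraining it, and let go; touch neither the plate nor its carrier, and leave the other things where they are.

Things in the scene. Friction and masses are not known exactly. Their poses are not given: they have to be found in the camera images.
- imager: inverted fluorescence imager, fixed: white base, black stage plate 280 x 420 mm, its top 150 mm over the bench. Origin under its middle at bench height, x away from the robot, y left along the stage's travel, z up. In mm: handwheel at (-70, -145), rail along y at x -55, clamp lever at (-70, 135), plate top at z 184, orange shield along the far edge, top at z 216
- wheel_axis (a point): on the handwheel's vertical axis, at the top face of its black disc (76 mm diameter, 10 mm thick; a satin dial of 96 mm with lines every 10 degrees turns with it). Its play in the drive is 20 to 30 degrees, with under 1 N of drag at the handle; then it drives the stage at a steady 6.5 N or so, 40 mm a turn, clockwise moving the plate to the imager's +y. It stays where it is left
- handle_mid (a point): middle of the upright crank handle: dark round sleeve, 13 mm in diameter, 37 mm tall from the disc's top face up (the point is 19 mm above the disc's top face), 29 mm from the axis, spinning freely on its own axis, so it can be held from above without turning the gripper. Seen from above it stands 90 degrees counter-clockwise of the red mark
- mark (a point): outer end of the red line (it runs on the disc's top and on the dial, 3.6 mm wide), 48 mm from the wheel's axis, 13 mm below the disc's top face. At the start it stands clockwise past the index by 15 to 115 degrees
- index (a point): tip of the fixed yellow index beside the dial, also 48 mm from the axis, on the side facing the robot; the mark is to stand at this point
- well (a point): centre of the orange-ringed well (front row, middle) of the clear six-well plate, which is clipped into the carrier. The point is carried along the imager's y by the drive; at the start it stands 4 to 13 mm to the +y side of the objective
- objective (a point): point on the axis of the objective under the stage window, at the height of the plate's top; the ringed well's centre is to stand over it. Its axes are the imager's
- carrier: plate carrier: satin saddle on the rail, 144 mm long along y, top at z 179 mm, with a black frame that holds the plate. Origin on the rail at the saddle's middle, z 162 mm. It meets its end stop (satin block with brass screw, on the rail towards the handwheel) when the well is about 2 mm past the objective on the -y side
- wheel_slip (a joint): how far the wheel has slipped round on its shaft, rad, 0 at the start. It slips at about 14 N at the handle, as when the carrier is forced into its end stop, and then mark and stage no longer agree
- clamp: clamp lever: satin hub of 22 mm, rising 9 mm thick arm, black ball of 19 mm, swinging level about clamp_pivot. Origin on the pivot at the hub's foot, z 177 mm; x along the arm. Slack at the start; swings clockwise with under 1 N for 1/8 to 1/6 turn, then comes up tight, at a bearing that differs each time. Firm is 10 to 15 N at the ball (at least 7); over 25 N overstrains it. Stays where left
- clamp_ball (a point): centre of the black ball knob, 60 mm from the pivot axis, 55 mm above the stage; points towards the robot's side, free all round
- clamp_pivot (a point): point on the lever's vertical pivot axis, 45 mm above the stage
- dish: covered culture dish, 56 mm diameter, 15 mm high, standing at the stage's far right corner; leave alone. Origin under its centre
- dropper: small amber bottle, 30 mm diameter, 62 mm high, at the stage's far left corner; leave alone. Origin under its centre
- slide_box: blue slide box with a white lid, 87 x 112 x 36 mm, on the bench left of the imager; leave alone. Origin under its centre
- tube_rack: white rack with capped tubes, 75 x 150 mm, 74 mm high, on the bench right of the imager; leave alone. Origin under its centre

How it is judged:
On the way, in this order (a step that is already met when the one before it is completed fails the run):
1. the ringed well has gone past the objective, to the -y side (y of well in the frame of objective below -0.0003 m), for 0.1 s.
2. the red mark stands at the index with the ringed well over the objective, which needs the play taken up clockwise (horizontal distance between mark and index below 0.0043 m and y of well in the frame of objective between -0.001 and 0.001 m), for 0.3 s.
3. the clamp lever is pressed firm with at least 7 N (all of step 2 and contact force between anything else and clamp above 7 N and distance of clamp_ball from where it was at the start of the episode above 0.051 m), for 0.1 s.
At the end, for the whole second after the job is handed in: red mark within 4.3 mm of the index (half a division, 5 degrees), ringed well within 1 mm of the objective along the travel, clamp lever turned up to where it comes tight (within 4 mm at the ball), dish and dropper upright, wheel and lever released (all of step 2 and distance of clamp_ball from where it was at the start of the episode above 0.051 m and angle between each of dish, dropper's own z axis and vertical below 0.1 rad); the robot touches nothing.
It fails at once if the carrier is forced into its end stop: the wheel slips on its shaft by over 0.05 rad (value of joint wheel_slip above 0.05 rad or value of joint wheel_slip below -0.05 rad).
It fails at once if plate or carrier touched with over 2 N (contact force between anything else and carrier above 2 N).
It fails at once if clamp lever overstrained, over 25 N (contact force between anything else and clamp above 25 N).
It fails at once if dish, dropper, slide box or tube rack moved by over 15 mm (distance of any of dish, dropper, slide_box, tube_rack from where it was at the start of the episode above 0.015 m).
It also fails if it takes over 64 s, if anything falls off the work surface, if the arm or the gripper's body presses on something with over 40 N, if the wrist force passes 120 N, or if a joint passes its speed limit or range.

## Working session

There is one attempt and no reset: what is moved stays moved. The work goes in short steps, Python scripts to look and compute and a tool call to move; the robot and the scene stay as the last step left them, time stands still between calls to the robot, and variables do not carry over. Pictures are saved under pics/ and viewed, and the job is handed in when it is done.

Besides the shell and the picture viewer there is one more tool, called after ">>>" in YAML: its name, and indented under it one key for each argument. step_arm: Moves the arm, as the interface text tells. Its arguments: {"type":"object","properties":{"plan":{"type":"array"},"squeeze":{"type":"number"}},"required":["plan"]}

```bash
mkdir -p pics; ls; cat > h.py <<'E'
import numpy as np, cv2
from bench import ctrl
def snap(name,fn):
    im=ctrl.get_image(name); cv2.imwrite('pics/'+fn,cv2.cvtColor(im,cv2.COLOR_RGB2BGR)); return im
def cam(name):
    c=ctrl.calibration(name); f=240/np.tan(np.radians(c['fov_y'])/2)
    R=cv2.Rodrigues(np.array(c['rvec'],float))[0]; return dict(f=f,cx=c['cx'],cy=c['cy'],k1=c['k1'],R=R,t=np.array(c['tvec'],float))
def ray(c,u,v):
    d=np.array([(u-c['cx'])/c['f'],(v-c['cy'])/c['f']]); s=d.copy()
    for _ in range(30): s=d/(1+c['k1']*(s@s))
    w=c['R'].T@np.array([s[0],s[1],1]); return -c['R'].T@c['t'], w/np.linalg.norm(w)
def atz(c,u,v,z):
    o,w=ray(c,u,v); return o+w*(z-o[2])/w[2]
def proj(c,P):
    p=c['R']@np.array(P,float)+c['t']; s=p[:2]/p[2]; s=s*(1+c['k1']*(s@s)); return s*c['f']+[c['cx'],c['cy']]
def tri(rs):
    A=np.zeros((3,3));b=np.zeros(3)
    for o,w in rs:
        M=np.eye(3)-np.outer(w,w);A+=M;b+=M@o
    return np.linalg.solve(A,b)
E
python3 - <<'E'
from h import *
print(ctrl.get_state())
for n in ['scene','side','wrist']:
    snap(n,n+'0.png'); c=ctrl.calibration(n); print(n,c); k=cam(n); print(-k['R'].T@k['t'],k['R'][2])
E
```

```text
pics
{'time': 0.0, 'joint_positions': array([ 1.13510938,  0.32183787, -0.07009538,  1.45166988,  0.02262489,
        1.37079939, -0.05692467]), 'qd': array([ 0.00093415,  0.00178379, -0.00142769,  0.00028831,  0.00089076,
        0.00072287, -0.00011679]), 'joint_torque': array([-1.37911562e-05, -4.91283560e+01, -4.03362829e-01, -3.12526739e+01,
       -6.37995685e-02,  4.34631889e-02,  1.62660695e-04]), 'position': array([ 0.28232828, -0.58489882,  0.2354545 ]), 'tool_rot': array([-3.06067130e+00, -7.00202772e-01,  8.55826355e-04]), 'ft_force': array([ 0.26887718, -0.432457  ,  0.31211359]), 'torque': array([ 0.05341997, -0.06110043, -0.02436913]), 'grip_width': 1.002712764957862}
scene {'fov_y': 50.16495703513147, 'cx': 317.1748923626666, 'cy': 246.108317389755, 'k1': 0.04283829725229854, 'rvec': array([ 2.29590425,  0.7861069 , -0.289103  ]), 'tvec': array([-0.48049756, -0.18639834,  1.50079194])}
[ 1.07086253 -0.62070438  0.99296435] [-0.40294063  0.53632136 -0.74161867]
side {'fov_y': 46.923746965891404, 'cx': 314.1187108740241, 'cy': 233.7652028418118, 'k1': -0.08121172550863746, 'rvec': array([ 0.15453779, -2.8860194 ,  1.09469612]), 'tvec': array([0.60390804, 0.15148722, 1.54607678])}
[0.48307311 0.97272215 1.26430167] [ 0.08306754 -0.65855938 -0.74793003]
wrist {'fov_y': 64.02508779885927, 'cx': 319.89482104126597, 'cy': 234.54528285713695, 'k1': -0.04000568201282766, 'rvec': array([-2.43107016,  1.52466043,  0.24064662]), 'tvec': array([-0.64988822, -0.03699625,  0.3915666 ])}
[ 0.35910119 -0.54893396  0.38310008] [-0.27577726 -0.1316036  -0.95216984]
```

View pics/scene0.png

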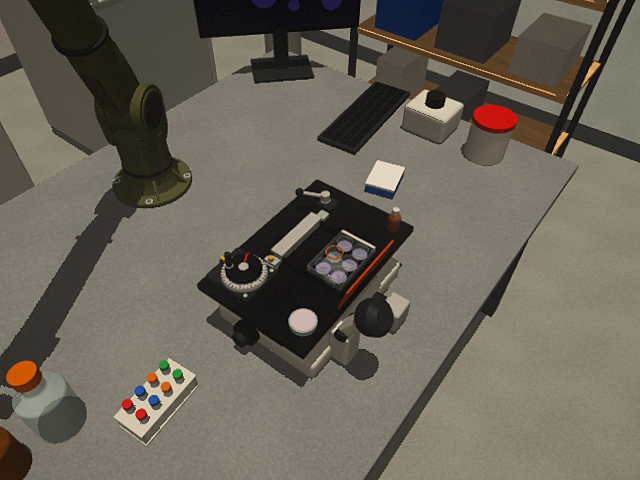

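View pics/side0.png

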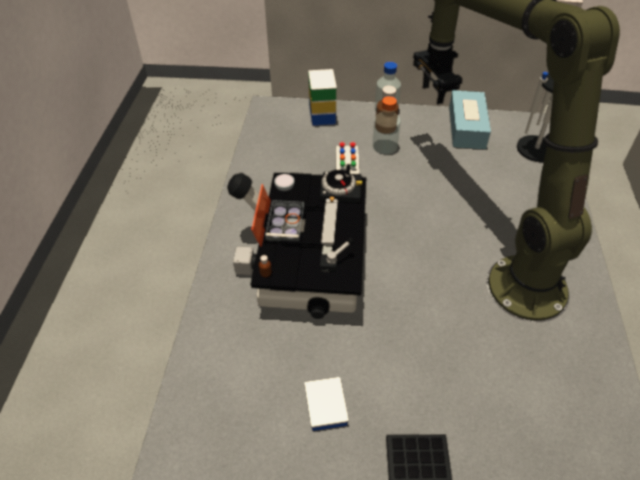

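View pics/wrist0.png

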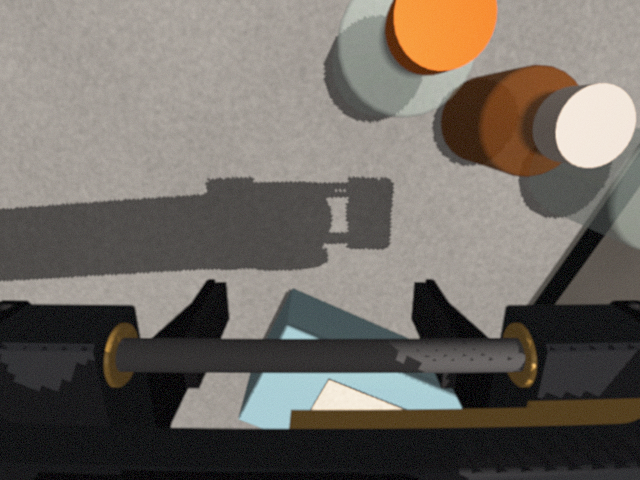

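```bash
python3 - <<'E'
from h import *
cs={n:cam(n) for n in ['scene','side']}
im={}
for n in cs: im[n]=snap(n,n+'1.png')
for l in ['handle_mid','wheel_axis','clamp','clamp_ball','carrier','well','imager','slide_box','tube_rack','dish','dropper','mark','index']:
    r=[]
    for n in cs:
        try: o=ctrl.cut_out(n,l)
        except Exception as e: print(l,e); continue
        if o:
            ys,xs=np.nonzero(o[0]['pixels']); u,v=xs.mean(),ys.mean(); r.append(ray(cs[n],u,v)); print(l,n,round(o[0]['score'],2),np.round([u,v],1),o[0]['rect'])
    if len(r)==2: print('   ',np.round(tri(r),4))
for n,b in [('scene',(190,170,240,200)),('side',(220,160,170,170))]:
    x,y,w,h=b; cr=cv2.resize(im[n][y:y+h,x:x+w],None,fx=3.3 if n=='scene' else 3.5,fy=3 if n=='scene' else 3.5,interpolation=cv2.INTER_CUBIC); cv2.imwrite('pics/z_%s.png'%n,cr[:,:,::-1])
print(ctrl.get_state()['time'])
E
```

```text
handle_mid scene 0.34 [394. 221.] [385.2, 209.1, 14.7, 19.7]
handle_mid side 0.44 [348.1 168.7] [346.8, 162.6, 5.5, 12.3]
    [ 0.649  -0.0132  0.3338]
wheel_axis scene 0.6 [384.1 179.6] [368.4, 160.3, 35.0, 39.1]
wheel_axis side 0.71 [305.8 240.1] [229.1, 161.6, 137.4, 154.2]
    [0.6409 0.1367 0.2722]
clamp scene 0.46 [314.6 194.8] [298.5, 188.5, 32.5, 9.9]
clamp side 0.62 [338.4 250.4] [327.8, 238.9, 26.5, 21.5]
    [0.5348 0.08   0.194 ]
clamp_ball scene 0.74 [314.9 194.9] [296.1, 192.0, 35.6, 8.1]
clamp_ball side 0.59 [338.6 250.6] [330.2, 237.8, 23.0, 23.2]
    [0.5346 0.0804 0.1936]
carrier scene 0.7 [243.5 272.8] [219.1, 254.9, 47.4, 40.1]
carrier side 0.58 [347.9 156.7] [335.7, 140.2, 27.0, 30.8]
    [ 0.5583 -0.2158  0.2323]
well scene 0.97 [329.5 254.6] [271.3, 214.5, 109.7, 81.8]
well side 0.72 [297.4 223.3] [264.6, 201.6, 71.6, 44.6]
    [ 0.6556 -0.0262  0.1661]
imager scene 0.58 [313.1 278.6] [197.9, 178.8, 216.3, 197.6]
imager side 0.75 [306.2 240.2] [225.5, 166.4, 142.7, 152.4]
    [ 0.6315 -0.0447  0.0806]
slide_box scene 0.97 [384.3 179.5] [364.5, 160.3, 39.6, 41.7]
slide_box side 0.6 [325.9 403.4] [305.9, 376.2, 43.1, 57.9]
    [0.5346 0.4104 0.0189]
tube_rack scene 0.7 [156.1 400.7] [112.5, 360.4, 88.7, 87.5]
tube_rack side 0.72 [347.8 156.3] [336.7, 142.2, 23.0, 28.8]
    [ 0.55   -0.451   0.0468]
dish scene 0.77 [302.9 322.2] [289.9, 310.1, 26.9, 25.8]
dish side 0.58 [284.2 181.6] [274.8, 175.2, 19.1, 14.1]
    [ 0.7163 -0.1925  0.1601]
dropper scene 0.85 [393.9 222. ] [386.8, 209.2, 15.2, 20.7]
dropper side 0.71 [265.  266.6] [259.3, 255.6, 16.0, 20.1]
    [0.7159 0.1354 0.1744]
mark scene 0.69 [243.9 272.5] [220.7, 252.3, 47.8, 40.4]
mark side 0.62 [339.7 181.1] [324.4, 164.0, 31.9, 30.7]
    [ 0.5551 -0.1846  0.1832]
index scene 0.7 [313.  278.8] [194.3, 179.7, 219.6, 199.4]
index side 0.92 [306.  240.3] [229.9, 164.4, 136.2, 151.1]
    [ 0.6317 -0.0448  0.0802]
1.55
```

View pics/z_scene.png

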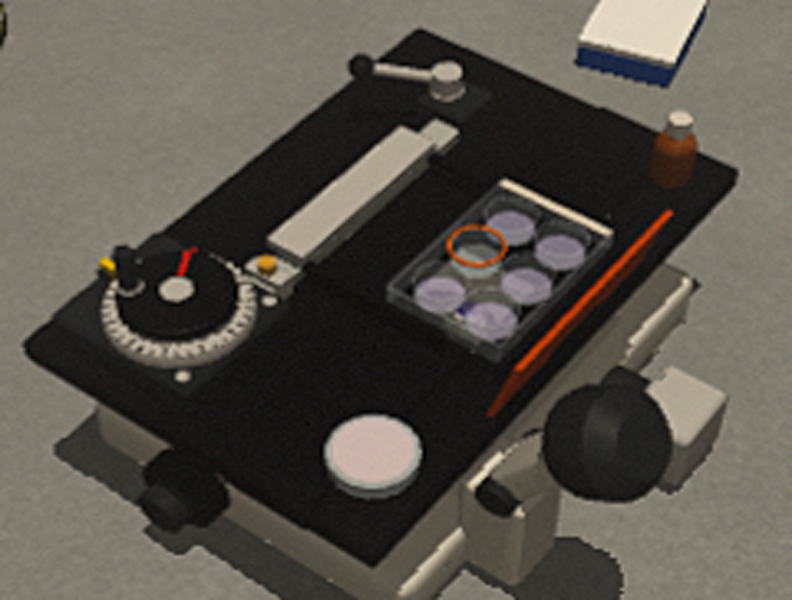

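View pics/z_side.png

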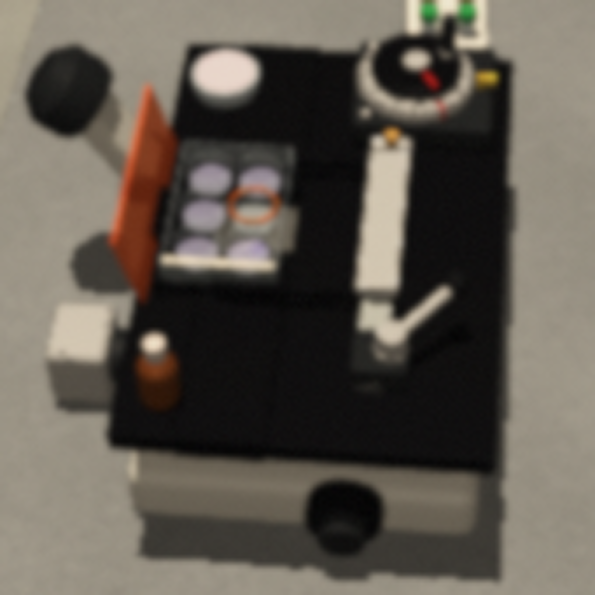

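```bash
cat >> h.py <<'E'
from scipy.spatial.transform import Rotation as Ro
def down(yaw): # tool z down, tool x at yaw (rad)
    c,s=np.cos(yaw),np.sin(yaw); x=np.array([c,s,0]);z=np.array([0,0,-1.]);y=np.cross(z,x); return Ro.from_matrix(np.c_[x,y,z])
def delta(P,R=None,st=None):
    st=st or ctrl.get_state(); R0=Ro.from_rotvec(st['tool_rot'])
    sh=R0.inv().apply(np.array(P)-st['position']); tr=(R0.inv()*R).as_rotvec() if R is not None else np.zeros(3)
    return np.round(tr,4),np.round(sh,4)
E
python3 - <<'E'
from h import *
for P in [(.283,-.585,.34),(.40,-.45,.36),(.5,-.12,.32)]: print(delta(P,down(0)))
E
```

```text
(array([1.000e-04, 0.000e+00, 4.498e-01]), array([ 0.0005, -0.0002, -0.1034]))
(array([1.000e-04, 0.000e+00, 4.498e-01]), array([ 0.1646, -0.0709, -0.1234]))
(array([1.000e-04, 0.000e+00, 4.498e-01]), array([ 0.3981, -0.3246, -0.0835]))
```

>>> step_arm:
  plan:
    - [[0,0,0.15],[0,0,-0.055],0]
    - [[0,0,0.3],[0.02,-0.02,-0.1],0]
    - [[0,0,0.45],[0.06,-0.05,-0.1],0]
    - [[0,0,0.45],[0.105,-0.09,-0.1],0]
    - [[0,0,0.45],[0.15,-0.125,-0.1],0]
    - [[0,0,0.45],[0.198,-0.16,-0.095],0]
    - [[0,0,0.45],[0.245,-0.2,-0.09],0]
    - [[0,0,0.45],[0.29,-0.24,-0.085],0]
    - [[0,0,0.45],[0.34,-0.28,-0.085],0]
    - [[0,0,0.45],[0.385,-0.315,-0.085],0]
  squeeze: 30

```text
time: 2.8
position: [0.4929, -0.1321, 0.3219]
tool_rot: [3.141, 0.0, 0.001]
ft_force: [1.5, -0.5, 0.2]
grip_width: 1.001
```

>>> step_arm:
  plan:
    - [[0,0,0],[0.013,-0.009,0],60]
    - [[0,0,0],[0.013,-0.009,0],100]
    - [[0,0,0],[0.013,-0.009,0],120]
    - [[0,0,0],[0.013,-0.009,0],120]
    - [[0,0,0],[0.013,-0.009,0],120]
    - [[0,0,0],[0.013,-0.009,0],120]
    - [[0,0,0],[0.013,-0.009,0],120]
    - [[0,0,0],[0.013,-0.009,0],120]
    - [[0,0,0],[0.013,-0.009,0],120]
    - [[0,0,0],[0.013,-0.009,0],120]

```text
time: 4.05
position: [0.5054, -0.1253, 0.3215]
tool_rot: [3.141, -0.0, -0.0]
ft_force: [0.2, 0.5, 0.5]
grip_width: 0.529
```

```bash
python3 - <<'E'
from h import *
import pickle
s=ctrl.get_state(); print(s['time'],s['position'],s['tool_rot'],s['grip_width'],s['ft_force'])
c=cam('wrist'); snap('wrist','w1.png'); pickle.dump(c,open('w1.pkl','wb')); print(-c['R'].T@c['t'])
E
```

```text
4.05 [ 0.50536045 -0.12527365  0.32152035] [ 3.14149163e+00 -4.36692893e-05 -4.89871075e-05] 0.5293687926617887 [0.18765824 0.54238169 0.52230156]
[ 0.59037711 -0.12581669  0.46892659]
```

View pics/w1.png

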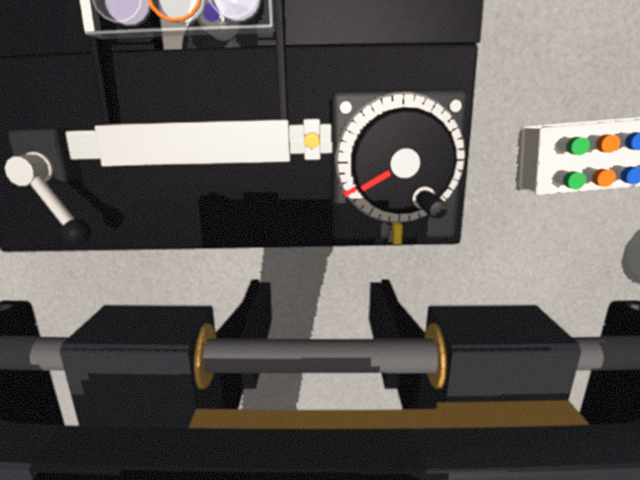

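>>> step_arm:
  plan:
    - [[0,0,0],[0.015,-0.04,0],120]
    - [[0,0,0],[0.03,-0.075,0],120]
    - [[0,0,0],[0.03,-0.075,0],120]
    - [[0,0,0],[0.03,-0.075,0],120]
    - [[0,0,0],[0.03,-0.075,0],120]
    - [[0,0,0],[0.03,-0.075,0],120]
    - [[0,0,0],[0.03,-0.075,0],120]
    - [[0,0,0],[0.03,-0.075,0],120]
    - [[0,0,0],[0.03,-0.075,0],120]
    - [[0,0,0],[0.03,-0.075,0],120]

```text
time: 5.35
position: [0.5353, -0.0503, 0.3215]
tool_rot: [3.141, -0.0, -0.0]
ft_force: [0.3, 0.7, 0.3]
grip_width: 0.53
```

```bash
python3 - <<'E'
from h import *
import pickle
s=ctrl.get_state(); print(s['time'],s['position'],s['tool_rot'])
c=cam('wrist'); im=snap('wrist','w2.png'); pickle.dump(c,open('w2.pkl','wb')); print(-c['R'].T@c['t'])
def z(fn,x,y,w,h,k,out):
    im=cv2.imread('pics/'+fn); cv2.imwrite('pics/'+out,cv2.resize(im[y:y+h,x:x+w],None,fx=k,fy=k,interpolation=cv2.INTER_CUBIC))
z('w1.png',320,80,160,170,3.5,'w1a.png'); z('w1.png',0,110,340,150,2.3,'w1b.png')
E
```

```text
5.35 [ 0.53533443 -0.05028669  0.32152771] [ 3.14148786e+00 -1.33558847e-04 -5.01732534e-05]
[ 0.62037549 -0.05084407  0.46893141]
```

View pics/w2.png

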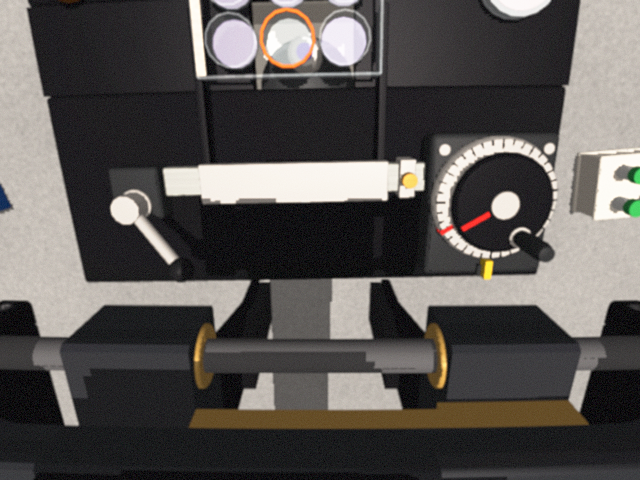

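View pics/w1a.png

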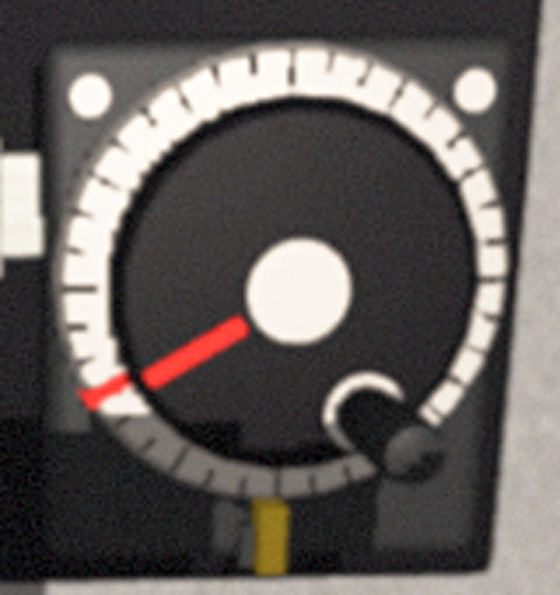

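View pics/w1b.png

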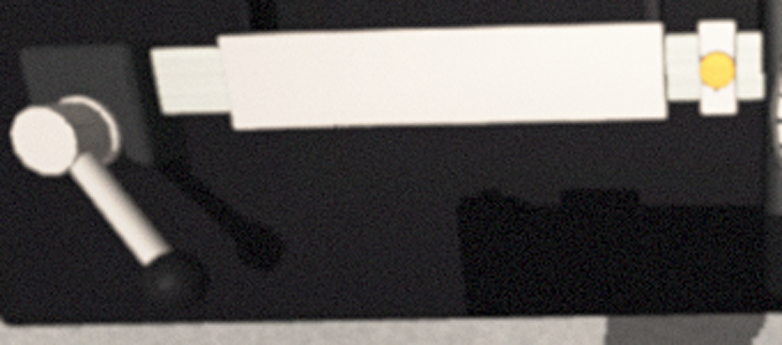

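```bash
python3 - <<'E'
import cv2
def z(fn,x,y,w,h,k,out):
    im=cv2.imread('pics/'+fn); cv2.imwrite('pics/'+out,cv2.resize(im[y:y+h,x:x+w],None,fx=k,fy=k,interpolation=cv2.INTER_CUBIC))
z('w2.png',420,120,150,170,3.5,'w2a.png'); z('w2.png',90,0,310,290,2,'w2b.png')
E
```

```text
(no output)
```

View pics/w2a.png

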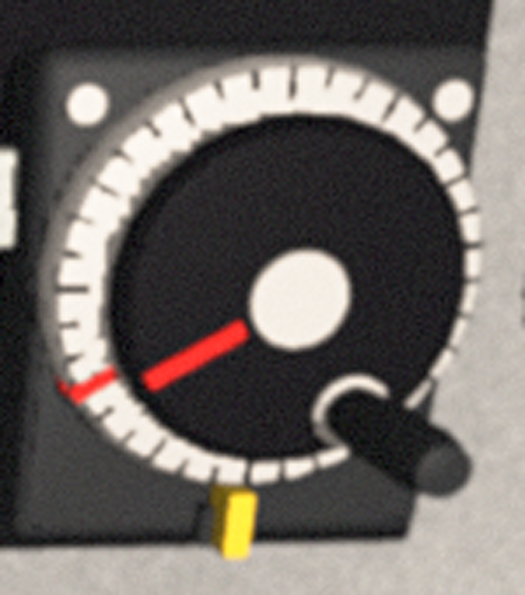

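View pics/w2b.png

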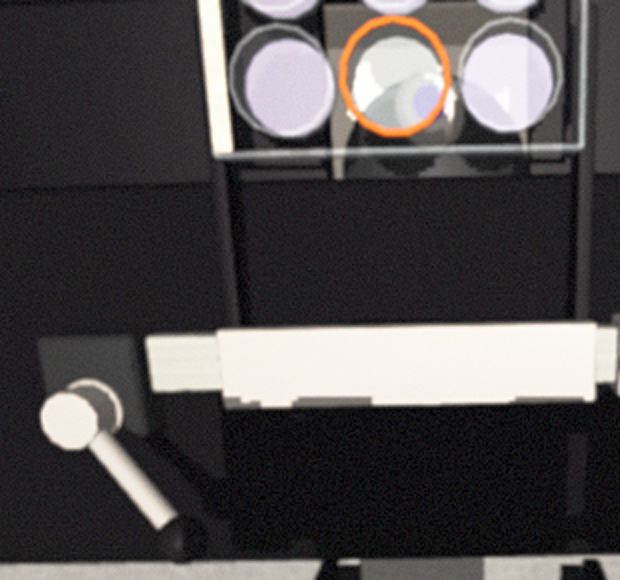

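```bash
python3 - <<'E'
from h import *
import pickle
a,b=[pickle.load(open(f,'rb')) for f in ('w1.pkl','w2.pkl')]
pts=dict(hub=((405.4,163.1),(505.7,205.4)),htop=((438.3,208.6),(546.9,253.7)),hbase=((424.3,197.1),(520,235.7)),mark=((344.3,194.3),(439.4,233.1)),index=((397.7,222.9),(487.1,259.1)),chub=((19.1,170.9),(125,210)),ball=((77.4,231.7),(180,269)),
screw=((311.5,140),(409.5,180.5)),boltL=((345.7,107),(445,150)),boltR=((455.7,105.5),(549.7,148.6)))
P={}
for k,(p,q) in pts.items():
    X=tri([ray(a,*p),ray(b,*q)]); P[k]=X; print(k,np.round(X*1000,1), np.round(proj(a,X)-p,1),np.round(proj(b,X)-q,1))
h=P['hub']
for k in ('htop','hbase','mark','index'):
    d=P[k]-h; print(k,np.degrees(np.arctan2(d[1],d[0]))%360,np.hypot(*d[:2]))
for p,q in [((100,281),(540,274))]:
    X=atz(b,*p,.15);Y=atz(b,*q,.15);print(X,Y,np.degrees(np.arctan2(X[0]-Y[0],Y[1]-X[1])))
# saddle edges z .179
X=atz(b,200,202,.179);Y=atz(b,387,199,.179);print(X,Y)
d=P['chub']-h;print('chub-hub',np.degrees(np.arctan2(d[1],d[0])),np.hypot(*d[:2]))
E
```

```text
hub [ 556.5 -185.2  200.7] [ 0. -0.] [-0.  0.]
htop [ 532.7 -199.7  236.5] [-0.1  0.1] [ 0.1 -0.1]
hbase [ 531.9 -201.5  196.8] [ 0.2 -0.4] [-0.2  0.4]
mark [ 530.7 -144.   184.9] [-0.2  0.4] [ 0.2 -0.4]
index [ 507.2 -186.5  180.7] [-0.1  0.3] [ 0.1 -0.3]
chub [551.3  94.1 194.7] [ 0.1 -0.2] [-0.1  0.2]
ball [505.6  56.6 197.9] [-0.  0.] [ 0. -0.]
screw [ 570.3 -119.5  176.9] [-0.   0.1] [ 0.  -0.1]
boltL [ 593.6 -144.3  178.3] [-0.1  0.2] [ 0.1 -0.2]
boltR [ 595.2 -224.1  178.1] [-0.   0.1] [ 0.  -0.1]
htop 211.5485926654541 0.02783853409613747
hbase 213.57870402203073 0.029527836276369426
mark 122.01885336623141 0.048536049604219
index 181.60481367197966 0.0492329455776619
[0.47298025 0.15182873 0.15      ] [ 0.48016303 -0.25226515  0.15      ] -178.98167233934728
[0.55379145 0.04218914 0.179     ] [ 0.55614053 -0.10254773  0.179     ]
chub-hub 91.0571868756336 0.27933284904504674
```

>>> step_arm:
  plan:
    - [[0,0,0],[-0.001,0.05,0],120]
    - [[0,0,0],[-0.002,0.1,0],120]
    - [[0,0,0],[-0.0035,0.15,0],120]
    - [[0,0,0],[-0.0035,0.15,0],120]
    - [[0,0,0],[-0.0035,0.15,0.03],120]
    - [[0,0,0],[-0.0035,0.15,0.06],120]
    - [[0,0,0],[-0.0035,0.15,0.085],120]
    - [[0,0,0],[-0.0035,0.15,0.1005],120]
    - [[0,0,0],[-0.0035,0.15,0.1005],120]
    - [[0,0,0],[-0.0035,0.15,0.1005],120]

```text
time: 6.65
position: [0.5325, -0.2002, 0.2222]
tool_rot: [3.141, 0.0, 0.003]
ft_force: [0.4, -0.6, 1.1]
grip_width: 0.525
```

```bash
python3 - <<'E'
from h import *
import pickle
s=ctrl.get_state(); print(s['time'],s['position'],s['tool_rot'],s['ft_force'])
c=cam('wrist'); im=snap('wrist','w3.png'); pickle.dump(c,open('w3.pkl','wb'))
b=pickle.load(open('w2.pkl','rb'))
w=atz(b,287.5,38.5,.184); print('well',w)
th=np.radians(1.05); R=np.array([[np.cos(th),-np.sin(th)],[np.sin(th),np.cos(th)]])
A=np.array([.5565,-.1852]); o=A-R@[-.07,-.145]; print('imager',o,'well in imager',R.T@(w[:2]-o))
E
```

```text
6.65 [ 0.53253564 -0.20024104  0.22220872] [3.14096164e+00 1.82451815e-04 2.68264432e-03] [ 0.35581787 -0.58895394  1.14490161]
well [ 0.66812732 -0.02884686  0.184     ]
imager [ 0.62383113 -0.0389416 ] well in imager [0.04447374 0.00928132]
```

View pics/w3.png

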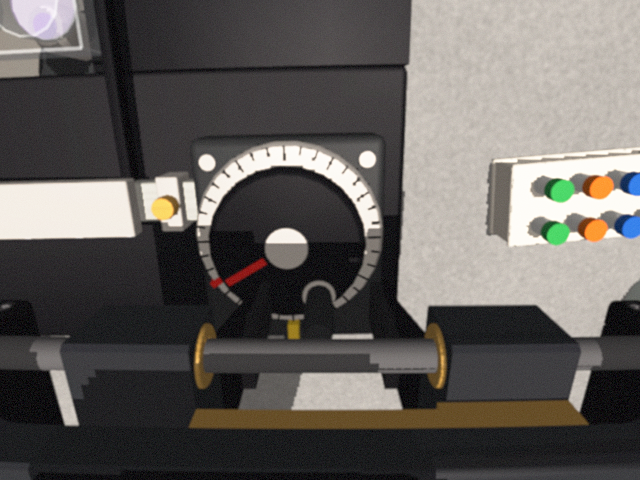

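```bash
cat > arc.py <<'E'
import sys,numpy as np
t0=float(sys.argv[1])
for t in map(float,sys.argv[2:]):
    a,b=np.radians([t0,t]); print(t, np.round(29*(np.cos(b)-np.cos(a)),1), np.round(-29*(np.sin(b)-np.sin(a)),1))
E
python3 arc.py 212 217 222 227 232 237 242 247 252 257 262 267 272 277
```

```text
217.0 1.4 2.1
222.0 3.0 4.0
227.0 4.8 5.8
232.0 6.7 7.5
237.0 8.8 9.0
242.0 11.0 10.2
247.0 13.3 11.3
252.0 15.6 12.2
257.0 18.1 12.9
262.0 20.6 13.4
267.0 23.1 13.6
272.0 25.6 13.6
277.0 28.1 13.4
```

>>> step_arm:
  plan:
    - [[0,0,0],[0,0,0],255]
    - [[0,0,0],[0,0,0],255]
    - [[0,0,0],[0,0,0],255]
    - [[0,0,0],[0,0,0],255]
    - [[0,0,0],[0,0,0],255]
    - [[0,0,0],[0,0,0],255]
    - [[0,0,0],[0,0,0],255]
    - [[0,0,0],[0,0,0],255]
    - [[0,0,0],[0,0,0],255]
    - [[0,0,0],[0,0,0],255]
  squeeze: 30

```text
time: 7.95
position: [0.5319, -0.2002, 0.221]
tool_rot: [-3.142, 0.0, -0.0]
ft_force: [1.8, 0.7, 0.5]
grip_width: 0.14
```

>>> step_arm:
  plan:
    - [[0,0,0],[0.0014,0.0021,0],255]
    - [[0,0,0],[0.003,0.004,0],255]
    - [[0,0,0],[0.0048,0.0058,0],255]
    - [[0,0,0],[0.0067,0.0075,0],255]
    - [[0,0,0],[0.0088,0.009,0],255]
    - [[0,0,0],[0.011,0.0102,0],255]
    - [[0,0,0],[0.0133,0.0113,0],255]
    - [[0,0,0],[0.0133,0.0113,0],255]
    - [[0,0,0],[0.0133,0.0113,0],255]
    - [[0,0,0],[0.0133,0.0113,0],255]

```text
time: 9.2
position: [0.5435, -0.2107, 0.2209]
tool_rot: [-3.14, 0.0, 0.007]
ft_force: [-4.3, 3.5, 3.7]
grip_width: 0.142
```

```bash
python3 - <<'E'
from h import *
import pickle
s=ctrl.get_state(); print(s['time'],s['position'],s['tool_rot'],s['ft_force'])
c=cam('wrist'); im=snap('wrist','w4.png'); pickle.dump(c,open('w4.pkl','wb'))
E
```

```text
9.2 [ 0.54354203 -0.21073081  0.22088983] [-3.13987357e+00  2.43268753e-05  6.50308550e-03] [-4.27241064  3.48771893  3.66725451]
```

View pics/w4.png

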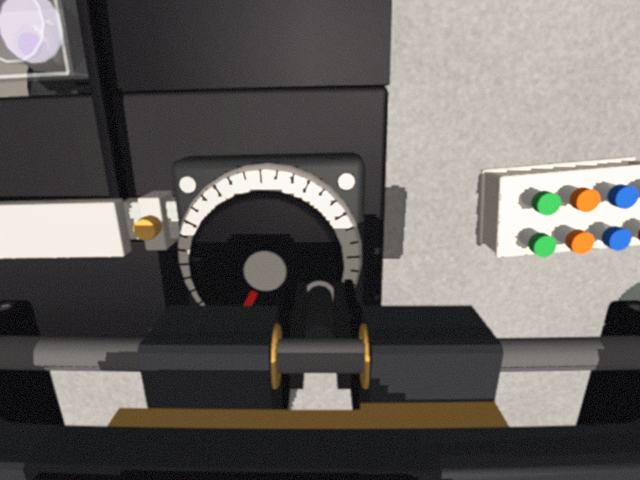

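```bash
python3 - <<'E'
from h import *
import pickle
for f,n in [('w2.png','w2b'),('w3.png','s3'),('w4.png','s4')]:
    im=cv2.imread('pics/'+f); x,y=(350,140) if f=='w2.png' else ((90,150) if f=='w3.png' else (80,170))
    cv2.imwrite('pics/'+n+'_c.png',cv2.resize(im[y:y+110,x:x+110],None,fx=5,fy=5,interpolation=cv2.INTER_CUBIC))
a=[cv2.imread('pics/%s_c.png'%n) for n in ('w2b','s3','s4')]
cv2.imwrite('pics/gap.png',cv2.resize(np.hstack(a),None,fx=.48,fy=.48))
for f,r in [('w2',(175,200)),('w3',(190,225)),('w4',(210,245))]:
    g=cv2.cvtColor(cv2.imread('pics/%s.png'%f),cv2.COLOR_BGR2GRAY).astype(float); c=pickle.load(open(f+'.pkl','rb'))
    for row in range(r[0],r[1],6):
        lo,hi=(370,430) if f=='w2' else (100,200)
        print(f,row,g[row,lo:hi:2].astype(int))
E
```

```text
w2 175 [246 246 247 247 247 248 248 247 245 233 234 235 234 236 167 164 126 112
 192 219 222 220 213 228 235 235 230  86  27  33]
w2 181 [246 245 246 246 245 246 247 247 242 228 235 237 237 237 151  96 138 220
 219 217 217 217 215 216 231 236 239 141  26  37]
w2 187 [245 245 246 245 245 245 245 246 239 230 237 236 236 232 139 224 249 235
 193 214 216 221 226 234 236 238 233 110  26  46]
w2 193 [244 245 245 244 244 243 244 245 235  85  19  29  35  75 118 239 246 244
 245 244 244 244 151  24  22   5  15  22  20  41]
w2 199 [128 128 126 123 124 130 213 243 207  68   6  15  14   8  11  35  31  25
  24  25  24  17   1   9   6   1  24  21  29  39]
w3 190 [240 240 240 239 240 240 238 240 240 239 239 240 239 221 120  87  83  86
 110 120 119 228 235 234 234 236 235 234 231 238 240 240 241 242 240 242
 241 243 239 172  88  89 218 233 233 236 237 213  63  59]
w3 196 [240 238 240 240 240 240 239 241 241 240 240 240 240 235 173  92  85  91
 102 116 117 165 238 234 237 235 237 235 235 226 209 165 130 110 107 133
 164 227 242 219 105  88 171 236 235 234 234 230  93  55]
w3 202 [238 240 239 238 240 
[... 1381 characters left out ...]
0 105 122
 126 128 123  96  67 130 173  85  89 162 232 243 245 244]
w4 228 [241 239 240 240 239 238 237 240 238 201 110  96  93  89 111 115 138 143
 108 109 113 108 111 109 106 111 110  92  81  80  81 102  91  86  92 111
 113 114 119 105 105 226 240 240 241 241 241 231 201  79]
w4 234 [239 239 238 240 239 239 241 238 240 234 152  93  91  88 100 119 119 119
 110 119 113 112 114 111 116 111 111  99  84 110 128 121 106  93  89 107
 118 117 118 107 108 200 234 234 236 235 233 132  18  19]
w4 240 [240 239 241 238 239 240 239 239 240 239 212 114  90  92  81  63  31  23
  32  45  43  62  95 112 115 121 124 124 120 121 126 126 113  90  86  87
  89  86  67  92 119 126 125 129 125 116  45  13  31  37]
```

View pics/gap.png

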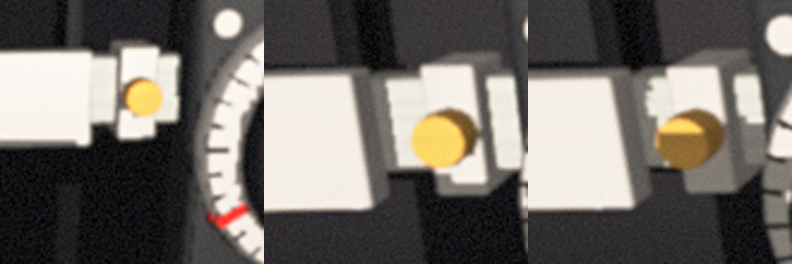

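```bash
python3 - <<'E'
from h import *
import pickle
for f,p in [('w2',(387,187)),('w3',(129.8,208)),('w4',(118.8,228))]:
    c=pickle.load(open(f+'.pkl','rb')); print(f,np.round(atz(c,*p,.179)*1000,1))
E
```

```text
w2 [ 565.5 -102.1  179. ]
w3 [ 570.8 -102.8  179. ]
w4 [ 571.2 -106.3  179. ]
```

```bash
python3 - <<'E'
from h import *
import pickle
b,c,d=[pickle.load(open(f+'.pkl','rb')) for f in ('w2','w3','w4')]
print(tri([ray(b,399.2,158.8),ray(c,156.7,177.1)]),tri([ray(b,398.8,196.5),ray(c,166,227.5)]))
for z in (.18,.184,.188): print(atz(b,398.8,187,z),atz(c,162.5,208,z))
E
python3 arc.py 247 252 257 262 267 272 277 282 287 292 297 300 303 305 307 310
```

```text
[ 0.58485827 -0.11297332  0.16518187] [ 0.55551472 -0.11447359  0.16467913]
[ 0.56571008 -0.11089457  0.18      ] [ 0.57097378 -0.12034634  0.18      ]
[ 0.56646687 -0.11006322  0.184     ] [ 0.57195058 -0.12204043  0.184     ]
[ 0.56722366 -0.10923187  0.188     ] [ 0.57292738 -0.12373452  0.188     ]
252.0 2.4 0.9
257.0 4.8 1.6
262.0 7.3 2.0
267.0 9.8 2.3
272.0 12.3 2.3
277.0 14.9 2.1
282.0 17.4 1.7
287.0 19.8 1.0
292.0 22.2 0.2
297.0 24.5 -0.9
300.0 25.8 -1.6
303.0 27.1 -2.4
305.0 28.0 -2.9
307.0 28.8 -3.5
310.0 30.0 -4.5
```

>>> step_arm:
  plan:
    - [[0,0,0],[0.0024,0.0009,0],255]
    - [[0,0,0],[0.0048,0.0016,0],255]
    - [[0,0,0],[0.0073,0.002,0],255]
    - [[0,0,0],[0.0098,0.0023,0],255]
    - [[0,0,0],[0.0123,0.0023,0],255]
    - [[0,0,0],[0.0149,0.0021,0],255]
    - [[0,0,0],[0.0174,0.0017,0],255]
    - [[0,0,0],[0.0198,0.001,0],255]
    - [[0,0,0],[0.0198,0.001,0],255]
    - [[0,0,0],[0.0198,0.001,0],255]

```text
time: 10.5
position: [0.5626, -0.2132, 0.2208]
tool_rot: [3.142, -0.002, -0.008]
ft_force: [-6.1, 1.2, 4.1]
grip_width: 0.136
```

```bash
python3 - <<'E'
from h import *
import pickle
s=ctrl.get_state(); p=s['position']; print(s['time'],p,s['tool_rot'],s['ft_force'])
d=p[:2]-[.5565,-.1852]; print(np.degrees(np.arctan2(d[1],d[0]))%360,np.hypot(*d))
c=cam('wrist'); im=snap('wrist','w5.png'); pickle.dump(c,open('w5.pkl','wb'))
E
```

```text
10.5 [ 0.56261346 -0.21317887  0.2207996 ] [ 3.14152454e+00 -1.72604513e-03 -8.49537062e-03] [-6.1228654   1.24756697  4.14371232]
282.32557283080075 0.02863899225087537
```

View pics/w5.png

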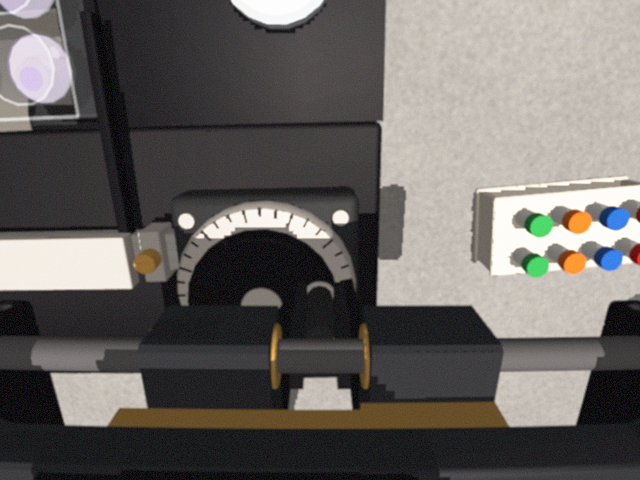

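```bash
python3 - <<'E'
from h import *
import pickle
im=cv2.imread('pics/w5.png'); cv2.imwrite('pics/s5.png',cv2.resize(im[210:310,100:370],None,fx=2.9,fy=2.9,interpolation=cv2.INTER_CUBIC))
g=cv2.cvtColor(im,cv2.COLOR_BGR2GRAY)
for r in (240,250,260,270): print(r,g[r,118:150].astype(int))
E
python3 arc.py 287 290 293 296 299 302 305 308
```

```text
240 [241 240 240 236 215 166 119  99  96  99  92  93  89  96 110 121 121 119
 119 116 151 175 154 127 122 126 124 124 125 120 125 126]
250 [239 239 241 240 239 232 208 157 112  96  98  99  90  87  91  97 109 116
 110 117 119 118 128 128 114 107  95  93  92  85  84  88]
260 [239 240 239 238 238 239 239 231 208 154 106 102  92  89  93 103 104 110
 112 115 111 113 117 118 120 113 113 113 115 113 113 111]
270 [239 239 238 239 238 239 240 239 240 231 199 146 106  85  87  87  88  96
 101 103 106 113 114 111 113 113 114 114 108 111 115 108]
290.0 1.4 -0.5
293.0 2.9 -1.0
296.0 4.2 -1.7
299.0 5.6 -2.4
302.0 6.9 -3.1
305.0 8.2 -4.0
308.0 9.4 -4.9
```

View pics/s5.png

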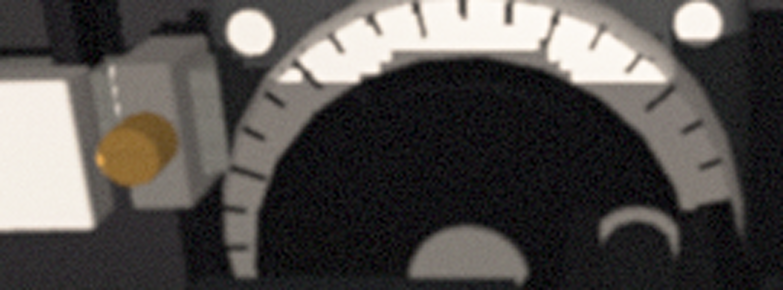

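```bash
python3 - <<'E'
from h import *
import pickle
c=pickle.load(open('w5.pkl','rb'))
print(atz(c,126.9,260,.179))
h=atz(c,(466)/2.9+100,(280)/2.9+210,.2007); r=atz(c,320.7,298,.200); print(h,r)
# predicted ring pos for angles
for t in (278,281,284,287):
    print(t,proj(c,[.5565+.029*np.cos(np.radians(t)),-.1852+.029*np.sin(np.radians(t)),.2]))
print(proj(c,[.5565,-.1852,.2007]))
E
```

```text
[ 0.5724708  -0.11057195  0.179     ]
[ 0.55679151 -0.18478466  0.2007    ] [ 0.56110518 -0.2141286   0.2       ]
278 [320.26716816 299.04862421]
281 [319.75001523 296.28611216]
284 [319.06917707 293.53726515]
287 [318.22533432 290.81003307]
[261.56724676 307.08338883]
```

>>> step_arm:
  plan:
    - [[0,0,0],[0.0014,-0.0005,0],255]
    - [[0,0,0],[0.0029,-0.001,0],255]
    - [[0,0,0],[0.0042,-0.0017,0],255]
    - [[0,0,0],[0.0056,-0.0024,0],255]
    - [[0,0,0],[0.0069,-0.0031,0],255]
    - [[0,0,0],[0.0082,-0.004,0],255]
    - [[0,0,0],[0.0082,-0.004,0],255]
    - [[0,0,0],[0.0082,-0.004,0],255]
    - [[0,0,0],[0.0082,-0.004,0],255]
    - [[0,0,0],[0.0082,-0.004,0],255]

```text
time: 11.8
position: [0.5704, -0.2104, 0.2208]
tool_rot: [3.14, -0.003, -0.009]
ft_force: [-6.4, -0.5, 3.8]
grip_width: 0.139
```

```bash
cat > chk.py <<'E'
from h import *
import pickle,sys
n=sys.argv[1]
s=ctrl.get_state(); p=s['position']; print(s['time'],p,s['tool_rot'],s['ft_force'])
d=p[:2]-[.5565,-.1852]; print(np.degrees(np.arctan2(d[1],d[0]))%360,np.hypot(*d))
c=cam('wrist'); im=snap('wrist',n+'.png'); pickle.dump(c,open(n+'.pkl','wb'))
cv2.imwrite('pics/s%s.png'%n,cv2.resize(im[200:330,80:370],None,fx=2.7,fy=2.7,interpolation=cv2.INTER_CUBIC)[:,:,::-1])
g=cv2.cvtColor(im,cv2.COLOR_RGB2GRAY).astype(float)
# saddle end edge at world x .571,z .179: find falling edge along its row
pc=proj(c,[.571,-.110,.179]); r=int(round(pc[1]))
for rr in (r-6,r-3,r,r+3,r+6):
    row=g[rr,max(0,int(pc[0])-30):int(pc[0])+40]; i=np.argmax(row<170); u=max(0,int(pc[0])-30)+i-(170-row[i])/(row[i-1]-row[i]); print(rr,u,atz(c,u+.5,rr,.179)*1000)
E
python3 chk.py w6
```

```text
11.8 [ 0.57044248 -0.21036287  0.22077095] [ 3.14009661 -0.00328149 -0.00920835] [-6.39467236 -0.54274418  3.77942412]
298.9903763577553 0.028767390116607127
270 134.35714285714286 [ 574.66004546 -111.32129933  179.        ]
273 135.2549019607843 [ 572.90233884 -111.53989335  179.        ]
276 135.3653846153846 [ 571.13410488 -111.32465472  179.        ]
279 136.23076923076923 [ 569.35720901 -111.52541221  179.        ]
282 136.37037037037038 [ 567.56937617 -111.3240458   179.        ]
```

View pics/sw6.png

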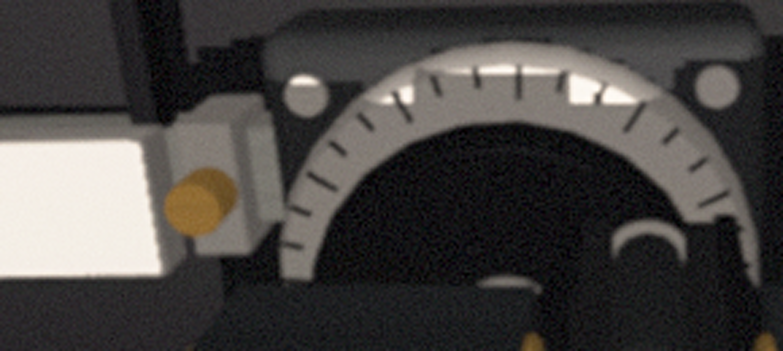

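```bash
python3 arc.py 305 307 309 311 
```

```text
307.0 0.8 -0.6
309.0 1.6 -1.2
311.0 2.4 -1.9
```

>>> step_arm:
  plan:
    - [[0,0,0],[0.0004,-0.0003,0],255]
    - [[0,0,0],[0.0008,-0.0006,0],255]
    - [[0,0,0],[0.0012,-0.0009,0],255]
    - [[0,0,0],[0.0016,-0.0012,0],255]
    - [[0,0,0],[0.002,-0.0015,0],255]
    - [[0,0,0],[0.0024,-0.0019,0],255]
    - [[0,0,0],[0.0024,-0.0019,0],255]
    - [[0,0,0],[0.0024,-0.0019,0],255]
    - [[0,0,0],[0.0024,-0.0019,0],255]
    - [[0,0,0],[0.0024,-0.0019,0],255]

```text
time: 13.1
position: [0.5727, -0.209, 0.2208]
tool_rot: [3.139, -0.004, -0.009]
ft_force: [-6.1, -1.3, 4.2]
grip_width: 0.14
```

```bash
python3 chk.py w7
```

```text
13.1 [ 0.57270981 -0.20900877  0.22078343] [ 3.13937539 -0.00391693 -0.00937524] [-6.1261255  -1.34814072  4.24405533]
304.2483435433051 0.028803042721794302
274 137.42592592592592 [ 574.6583855 -111.340249   179.       ]
277 138.29166666666666 [ 572.88871739 -111.54356938  179.        ]
280 138.46428571428572 [ 571.10862799 -111.36415309  179.        ]
283 139.29166666666666 [ 569.31947351 -111.54627351  179.        ]
286 138.71794871794873 [ 567.51832015 -110.94982342  179.        ]
```

View pics/sw7.png

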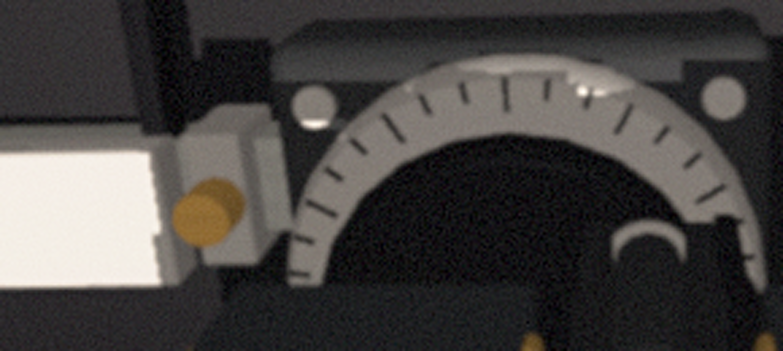

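```bash
python3 - <<'E'
from h import *
import pickle
def ang(f,pts,k,o):
    c=pickle.load(open(f+'.pkl','rb'))
    for u,v in pts:
        P=atz(c,u/k+o[0],v/k+o[1],.186); d=P[:2]-[.5565,-.1852]; print(f,np.degrees(np.arctan2(d[1],d[0]))%360,np.hypot(*d)*1000)
ang('w7',[(506,93),(392,128),(623,118),(323,207),(711,193)],2.7,(80,200))
ang('w1',[(292,67),(413,97),(202,88)],3.5,(320,80))
ang('w1',[(85,400),(125,382)],3.5,(320,80))
ang('w2',[(68,396),(95,384)],3.5,(420,120))
E
```

```text
w7 2.275398214025448 42.76818548697726
w7 33.03185846461337 42.83343942488834
w7 332.29175527740387 42.682031722729725
w7 62.47026738798749 42.81719627490979
w7 301.76661372171566 42.89444123112091
w1 1.3783308750697474 42.597811208324025
w1 327.2583836339676 44.00817523796553
w1 26.13915758527102 42.86155044381878
w1 121.51637580863671 48.295464348764
w1 123.10953469711569 39.054978423750505
w2 121.73408252675051 48.96112646307496
w2 122.61650518576083 42.60547400731
```

>>> step_arm:
  plan:
    - [[0,0,0],[0.0005,-0.0005,0],255]
    - [[0,0,0],[0.0011,-0.001,0],255]
    - [[0,0,0],[0.0011,-0.001,0],255]
    - [[0,0,0],[0.0011,-0.001,0],255]
    - [[0,0,0],[0.0011,-0.001,0],255]
    - [[0,0,0],[0.0011,-0.001,0],255]
    - [[0,0,0],[0.0011,-0.001,0],255]
    - [[0,0,0],[0.0011,-0.001,0],255]
    - [[0,0,0],[0.0011,-0.001,0],255]
    - [[0,0,0],[0.0011,-0.001,0],255]

```text
time: 14.4
position: [0.5738, -0.2082, 0.2208]
tool_rot: [3.139, -0.004, -0.009]
ft_force: [-6.1, -1.1, 3.7]
grip_width: 0.144
```

```bash
python3 chk.py w8; python3 arc.py 314 308 303 298 293 288 283 279 275 272 269 267 265
```

```text
14.4 [ 0.57382754 -0.20821145  0.22078841] [ 3.13914218 -0.00417709 -0.00922717] [-6.14849397 -1.06930764  3.6530043 ]
306.97962524817166 0.02880573870421783
276 135.86206896551724 [ 574.63595855 -109.52026711  179.        ]
279 136.34 [ 572.85937912 -109.50642438  179.        ]
282 136.9090909090909 [ 571.0731011  -109.54248124  179.        ]
285 137.44 [ 569.27688633 -109.55696625  179.        ]
288 137.96226415094338 [ 567.47064881 -109.56616273  179.        ]
308.0 -2.3 2.0
303.0 -4.4 3.5
298.0 -6.5 4.7
293.0 -8.8 5.8
288.0 -11.2 6.7
283.0 -13.6 7.4
279.0 -15.6 7.8
275.0 -17.6 8.0
272.0 -19.1 8.1
269.0 -20.7 8.1
267.0 -21.7 8.1
265.0 -22.7 8.0
```

View pics/sw8.png

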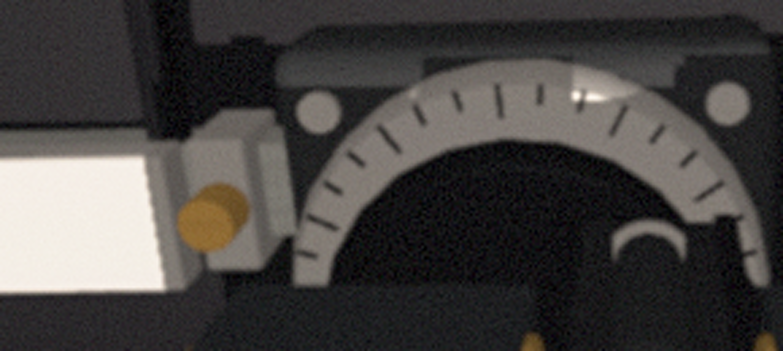

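>>> step_arm:
  plan:
    - [[0,0,0],[-0.0023,0.002,0],255]
    - [[0,0,0],[-0.0044,0.0035,0],255]
    - [[0,0,0],[-0.0065,0.0047,0],255]
    - [[0,0,0],[-0.0088,0.0058,0],255]
    - [[0,0,0],[-0.0112,0.0067,0],255]
    - [[0,0,0],[-0.0136,0.0074,0],255]
    - [[0,0,0],[-0.0156,0.0078,0],255]
    - [[0,0,0],[-0.0176,0.008,0],255]
    - [[0,0,0],[-0.0191,0.0081,0],255]
    - [[0,0,0],[-0.0191,0.0081,0],255]

```text
time: 15.7
position: [0.5594, -0.2134, 0.2213]
tool_rot: [3.141, 0.001, 0.007]
ft_force: [6.1, 2.3, -2.5]
grip_width: 0.137
```

```bash
python3 chk.py w9
```

```text
15.7 [ 0.55943951 -0.21335514  0.2212567 ] [3.14149783e+00 1.14335623e-03 7.11119198e-03] [ 6.13074126  2.34127926 -2.4572254 ]
275.96032203922516 0.028308168279535872
251 130.04166666666666 [ 574.43624789 -113.17220064  179.        ]
254 130.4909090909091 [ 572.73614814 -113.16012699  179.        ]
257 131.16666666666666 [ 571.0278661  -113.27100964  179.        ]
260 131.7560975609756 [ 569.31073217 -113.33469328  179.        ]
263 132.20833333333334 [ 567.58447844 -113.32294825  179.        ]
```

View pics/w9.png

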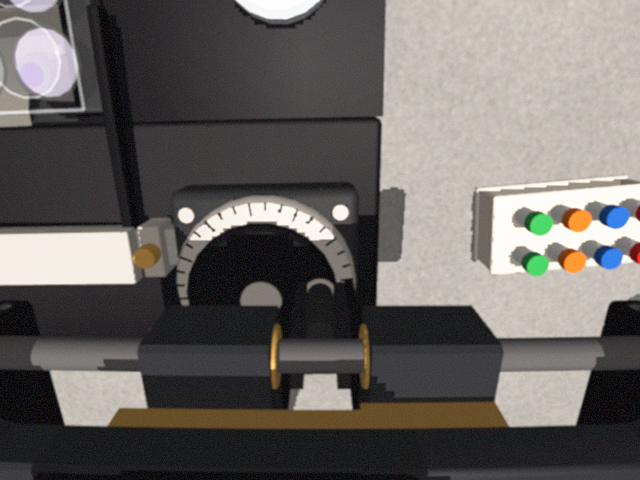

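```bash
cat > dial.py <<'E'
from h import *
import pickle,sys
f=sys.argv[1]; c=pickle.load(open(f+'.pkl','rb')); g=cv2.cvtColor(cv2.imread('pics/%s.png'%f),cv2.COLOR_BGR2GRAY).astype(np.float32)
# refine axis? sample along circle radius on far side
ts=np.arange(-60,60,.25)
prof=0
for r in (.042,.043,.044,.045,.046):
    uv=np.array([proj(c,[.5565+r*np.cos(np.radians(t)),-.1852+r*np.sin(np.radians(t)),.1865]) for t in ts],np.float32)
    prof=prof+cv2.remap(g,uv[None,:,0],uv[None,:,1],cv2.INTER_LINEAR)[0]/5
d=prof-cv2.blur(prof[:,None],(1,41))[:,0]
ok=np.abs(ts)<50
ph=np.angle((d[ok]*np.exp(2j*np.pi*ts[ok]/10)).sum()); print('line phase mod10',(ph/(2*np.pi)*10+5)%10, abs((d[ok]*np.exp(2j*np.pi*ts[ok]/10)).mean()))
E
for f in w1 w2 w3 w4 w5 w6 w7 w8 w9; do echo $f; python3 dial.py $f; done
```

```text
w1
line phase mod10 1.9339852903640353 14.25849104393396
w2
line phase mod10 2.003184324320512 16.78241757016888
w3
line phase mod10 1.9539489016131846 14.642657886083501
w4
line phase mod10 3.1635725405184134 16.064021640119883
w5
line phase mod10 1.3579600230891091 16.89636820488764
w6
line phase mod10 7.585421196664388 12.319096522953878
w7
line phase mod10 2.4489247381891426 7.987948074998885
w8
line phase mod10 5.287400316438943 8.062562676825575
w9
line phase mod10 7.769635817603756 15.443690481873452
```

>>> step_arm:
  plan:
    - [[0,0,0],[-0.0005,0,0],255]
    - [[0,0,0],[-0.0011,0,0],255]
    - [[0,0,0],[-0.0016,0,0],255]
    - [[0,0,0],[-0.0021,0,0],255]
    - [[0,0,0],[-0.0026,0,0],255]
    - [[0,0,0],[-0.0032,0,0],255]
    - [[0,0,0],[-0.0032,0,0],255]
    - [[0,0,0],[-0.0032,0,0],255]
    - [[0,0,0],[-0.0032,0,0],255]
    - [[0,0,0],[-0.0032,0,0],255]

```text
time: 17.0
position: [0.5564, -0.2135, 0.2212]
tool_rot: [3.141, 0.001, 0.007]
ft_force: [6.2, 2.0, -2.3]
grip_width: 0.139
```

```bash
python3 chk.py w10; python3 dial.py w10
```

```text
17.0 [ 0.55640002 -0.21350543  0.22123815] [3.14127347e+00 1.08023943e-03 7.42442382e-03] [ 6.17256755  1.96131334 -2.25324298]
269.7976197169317 0.02830560477468845
246 127.62962962962963 [ 574.24993591 -112.50161325  179.        ]
249 128.22641509433961 [ 572.56434461 -112.5684736   179.        ]
252 128.75 [ 570.87019674 -112.59534172  179.        ]
255 129.33333333333334 [ 569.16760912 -112.65434131  179.        ]
258 129.74074074074073 [ 567.45603698 -112.61702585  179.        ]
line phase mod10 1.794975680992037 17.233330554372227
```

>>> step_arm:
  plan:
    - [[0,0,0],[0.0004,0,0],255]
    - [[0,0,0],[0.0008,0,0],255]
    - [[0,0,0],[0.0008,0,0],120]
    - [[0,0,0],[0.0008,0,0],120]
    - [[0,0,0],[0.0008,0,0],120]
    - [[0,0,0],[0.0008,0,0],120]
    - [[0,0,0],[0.0008,0,0],120]
    - [[0,0,0],[0.0008,0,-0.01],120]
    - [[0,0,0],[0.0008,0,-0.04],120]
    - [[0,0,0],[0.0008,0,-0.08],120]

```text
time: 18.3
position: [0.5546, -0.2137, 0.3017]
tool_rot: [-3.141, 0.0, 0.002]
ft_force: [-0.7, -0.3, 0.5]
grip_width: 0.529
```

>>> step_arm:
  plan:
    - [[0,0,0],[0,0,-0.02],120]
    - [[0,0,0],[-0.005,-0.05,-0.02],120]
    - [[0,0,0],[-0.015,-0.1,-0.02],120]
    - [[0,0,0],[-0.02,-0.163,-0.02],120]
    - [[0,0,0],[-0.02,-0.163,-0.02],200]
    - [[0,0,0],[-0.02,-0.163,-0.02],255]
    - [[0,0,0],[-0.02,-0.163,-0.02],255]
    - [[0,0,0],[-0.02,-0.163,-0.02],255]
    - [[0,0,0],[-0.02,-0.163,-0.02],255]
    - [[0,0,0],[-0.02,-0.163,-0.02],255]

```text
time: 19.55
position: [0.5352, -0.0511, 0.3209]
tool_rot: [-3.142, 0.001, 0.0]
ft_force: [-0.3, 0.5, -0.5]
grip_width: 0.017
```

```bash
python3 - <<'E'
from h import *
import pickle
s=ctrl.get_state(); p=s['position']; print(s['time'],p,s['tool_rot'],s['ft_force'])
c=cam('wrist'); im=snap('wrist','w11.png'); pickle.dump(c,open('w11.pkl','wb'))
cv2.imwrite('pics/w11a.png',cv2.resize(im[0:280,240:570],None,fx=2.1,fy=2.1,interpolation=cv2.INTER_CUBIC)[:,:,::-1])
E
python3 dial.py w11
```

```text
19.55 [ 0.53517847 -0.05112045  0.3209317 ] [-3.14152528e+00  1.14933324e-03  2.93026615e-04] [-0.28676392  0.46613339 -0.54689848]
line phase mod10 2.1650521795478865 16.94653487937754
```

View pics/w11.png

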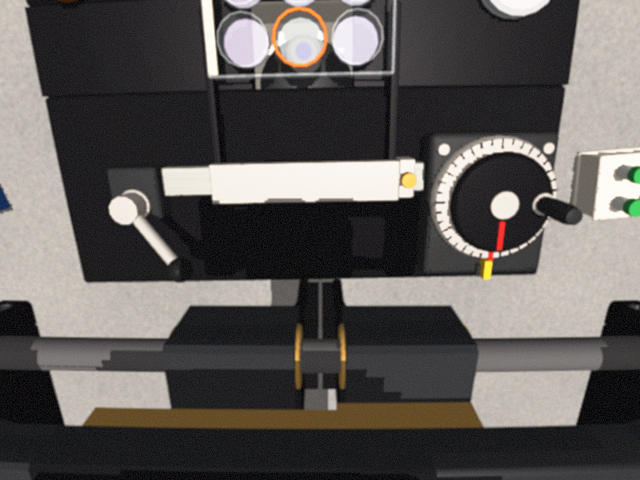

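View pics/w11a.png

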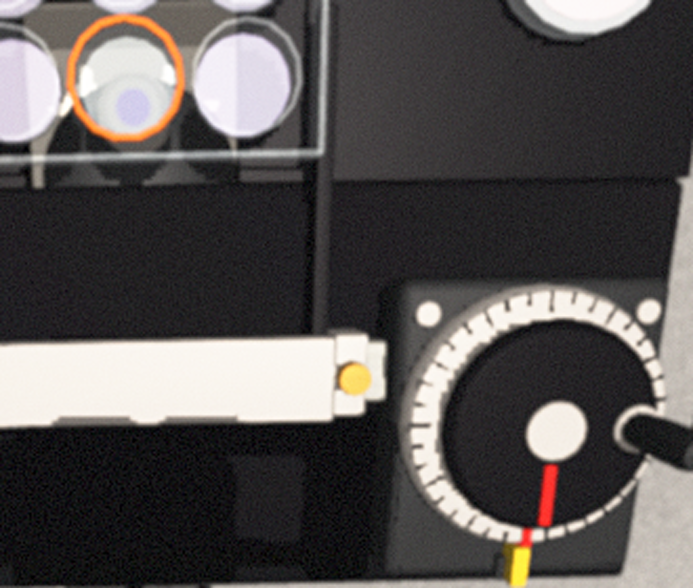

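```bash
python3 - <<'E'
from h import *
import pickle
def A(f,u,v,z):
    c=pickle.load(open(f+'.pkl','rb')); P=atz(c,u,v,z); d=P[:2]-[.5565,-.1852]; print(f,z,np.round(P*1000,1),round(np.degrees(np.arctan2(d[1],d[0]))%360,2),round(np.hypot(*d)*1000,1))
for z in (.181,.1855,.19):
    A('w1',397.7,222.9,z);A('w2',487.1,259.1,z);A('w11',240+516/2.1,545/2.1,z)
print('mark');A('w11',240+528/2.1,536/2.1,.1855)
w={}
for f,p in [('w2',(287.5,38.5)),('w11',(240+126/2.1,77.5/2.1))]:
    c=pickle.load(open(f+'.pkl','rb')); P=atz(c,*p,.184); th=np.radians(1.05);R=np.array([[np.cos(th),-np.sin(th)],[np.sin(th),np.cos(th)]]); print(R.T@(P[:2]-[.62383,-.03894])*1000)
im=cv2.imread('pics/w11.png'); cv2.imwrite('pics/w11b.png',cv2.resize(im[225:285,460:530],None,fx=8,fy=8,interpolation=cv2.INTER_CUBIC))
E
```

```text
w1 0.181 [ 507.5 -186.6  181. ] 181.58 49.0
w2 0.181 [ 507.1 -186.3  181. ] 181.32 49.4
w11 0.181 [ 506.7 -185.8  181. ] 180.64 49.8
w1 0.1855 [ 508.8 -185.6  185.5] 180.49 47.7
w2 0.1855 [ 508.9 -184.2  185.5] 178.82 47.6
w11 0.1855 [ 508.5 -183.7  185.5] 178.16 48.1
w1 0.19 [ 510.1 -184.7  190. ] 179.33 46.4
w2 0.19 [ 510.7 -182.1  190. ] 176.14 46.0
w11 0.19 [ 510.2 -181.6  190. ] 175.5 46.4
mark
w11 0.1855 [ 512.1 -187.8  185.5] 183.32 44.5
[44.47483908  9.27969565]
[44.95937974 -0.12501535]
```

View pics/w11b.png

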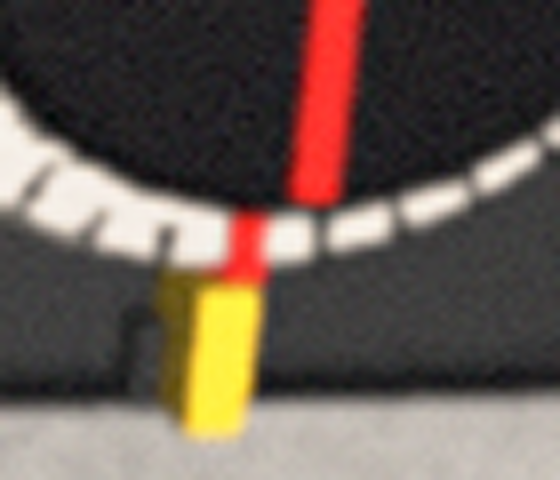

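>>> step_arm:
  plan:
    - [[0,0,0],[-0.016,-0.035,0],255]
    - [[0,0,0],[-0.032,-0.069,0],255]
    - [[0,0,0],[-0.032,-0.069,0],255]
    - [[0,0,0],[-0.032,-0.069,0.03],255]
    - [[0,0,0],[-0.032,-0.069,0.06],255]
    - [[0,0,0],[-0.032,-0.069,0.09],255]
    - [[0,0,0],[-0.032,-0.069,0.117],255]
    - [[0,0,0],[-0.032,-0.069,0.117],255]
    - [[0,0,0],[-0.032,-0.069,0.117],255]
    - [[0,0,0],[-0.032,-0.069,0.117],255]

```text
time: 20.85
position: [0.5041, 0.018, 0.2055]
tool_rot: [3.141, -0.001, 0.004]
ft_force: [-0.2, 0.5, 0.6]
grip_width: 0.008
```

```bash
python3 - <<'E'
from h import *
s=ctrl.get_state(); print(s['time'],s['position'],s['tool_rot'],s['ft_force'])
snap('wrist','w12.png'); im=snap('side','s12.png')
cv2.imwrite('pics/s12a.png',cv2.resize(im[150:300,280:440],None,fx=3.7,fy=3.7,interpolation=cv2.INTER_CUBIC)[:,:,::-1])
E
```

```text
20.85 [0.50412973 0.01802861 0.20547228] [ 3.14126043e+00 -7.54502860e-04  3.81549220e-03] [-0.15914307  0.49870281  0.57534789]
```

View pics/w12.png

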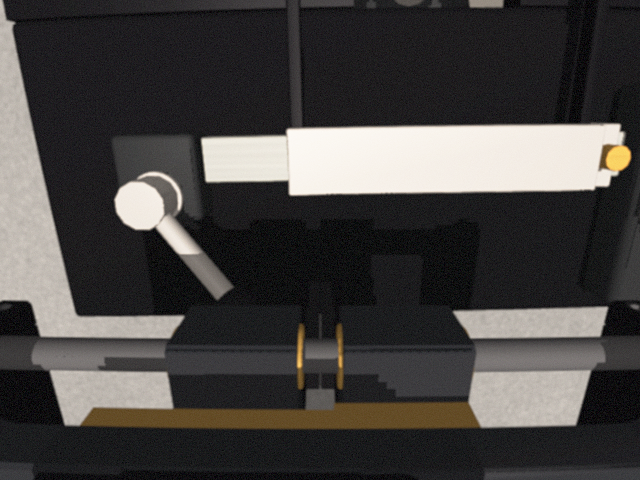

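View pics/s12a.png

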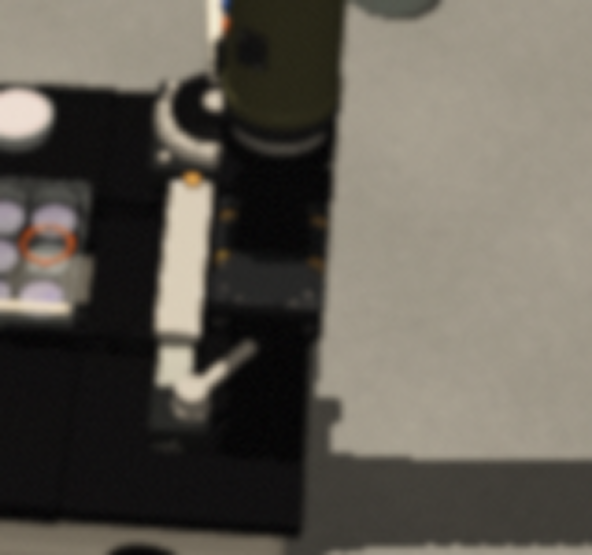

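>>> step_arm:
  plan:
    - [[0,0,0],[0,-0.006,0],255]
    - [[0,0,0],[0,-0.011,0],255]
    - [[0,0,0],[-0.001,-0.016,0],255]
    - [[0,0,0],[-0.003,-0.02,0],255]
    - [[0,0,0],[-0.005,-0.024,0],255]
    - [[0,0,0],[-0.007,-0.028,0],255]
    - [[0,0,0],[-0.009,-0.032,0],255]
    - [[0,0,0],[-0.01,-0.037,0],255]
    - [[0,0,0],[-0.01,-0.037,0],255]
    - [[0,0,0],[-0.01,-0.037,0],255]

```text
time: 22.2
position: [0.4938, 0.056, 0.2043]
tool_rot: [-3.141, -0.001, -0.002]
ft_force: [-0.2, -0.1, -0.0]
grip_width: 0.003
```

```bash
python3 - <<'E'
from h import *
import pickle
s=ctrl.get_state(); print(s['time'],s['position'],s['tool_rot'],s['ft_force'],s['grip_width'])
c=cam('wrist');pickle.dump(c,open('w13.pkl','wb'));snap('wrist','w13.png')
E
```

```text
22.2 [0.49376135 0.055951   0.20433594] [-3.14066803e+00 -6.61116579e-04 -2.31405903e-03] [-0.19794204 -0.055702   -0.0015836 ] 0.003424393495100534
```

View pics/w13.png

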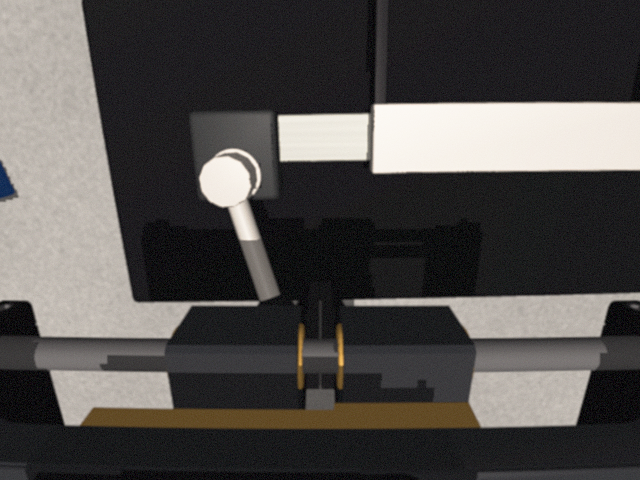

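>>> step_arm:
  plan:
    - [[0,0,0],[-0.001,-0.004,0],255]
    - [[0,0,0],[-0.002,-0.008,0],255]
    - [[0,0,0],[-0.002,-0.011,0],255]
    - [[0,0,0],[-0.002,-0.014,0],255]
    - [[0,0,0],[-0.002,-0.016,0],255]
    - [[0,0,0],[-0.002,-0.018,0],255]
    - [[0,0,0],[-0.002,-0.02,0],255]
    - [[0,0,0],[-0.002,-0.02,0],255]
    - [[0,0,0],[-0.002,-0.02,0],255]
    - [[0,0,0],[-0.002,-0.02,0],255]

```text
time: 23.5
position: [0.4913, 0.0753, 0.2041]
tool_rot: [-3.141, 0.0, -0.001]
ft_force: [0.2, -0.9, -0.5]
grip_width: 0.007
```

>>> step_arm:
  plan:
    - [[0,0,0],[0,-0.001,0],255]
    - [[0,0,0],[0,-0.002,0],255]
    - [[0,0,0],[0,-0.003,0],255]
    - [[0,0,0],[0,-0.004,0],255]
    - [[0,0,0],[0,-0.005,0],255]
    - [[0,0,0],[0,-0.006,0],255]
    - [[0,0,0],[0,-0.006,0],255]
    - [[0,0,0],[0,-0.006,0],255]
    - [[0,0,0],[0,-0.006,0],255]
    - [[0,0,0],[0,-0.006,0],255]

```text
time: 24.75
position: [0.4913, 0.0813, 0.2041]
tool_rot: [-3.141, 0.0, -0.0]
ft_force: [-0.0, -0.4, 1.0]
grip_width: 0.006
```

>>> step_arm:
  plan:
    - [[0,0,0],[0.0002,-0.001,0],255]
    - [[0,0,0],[0.0004,-0.002,0],255]
    - [[0,0,0],[0.0006,-0.003,0],255]
    - [[0,0,0],[0.0008,-0.004,0],255]
    - [[0,0,0],[0.001,-0.005,0],255]
    - [[0,0,0],[0.001,-0.005,0],255]
    - [[0,0,0],[0.001,-0.005,0],255]
    - [[0,0,0],[0.001,-0.005,0],255]
    - [[0,0,0],[0.001,-0.005,0],255]
    - [[0,0,0],[0.001,-0.005,0],255]

```text
time: 26.0
position: [0.4923, 0.0863, 0.2041]
tool_rot: [-3.142, 0.0, -0.0]
ft_force: [0.1, -0.4, -0.1]
grip_width: 0.007
```

```bash
python3 - <<'E'
from h import *
import pickle
s=ctrl.get_state(); print(s['time'],s['position'],s['tool_rot'],s['ft_force'],s['grip_width'])
c=cam('wrist');pickle.dump(c,open('w14.pkl','wb'));snap('wrist','w14.png')
print(proj(c,[.5514,.0948,.195]))
for t in (190,180,170,165,160): print(t,proj(c,[.5514+.05*np.cos(np.radians(t)),.0948+.05*np.sin(np.radians(t)),.205]))
E
```

```text
26.0 [0.49225189 0.08625848 0.20406992] [-3.14154812e+00  2.94126089e-04 -2.72772538e-04] [ 0.12622763 -0.35529925 -0.05021499] 0.00687663633987898
[297.76847548 177.86980488]
190 [318.97933241 297.71789824]
180 [298.51454836 299.31253175]
170 [278.0026308  297.66996922]
165 [267.87201811 295.64099049]
160 [257.90142051 292.81599793]
```

View pics/w14.png

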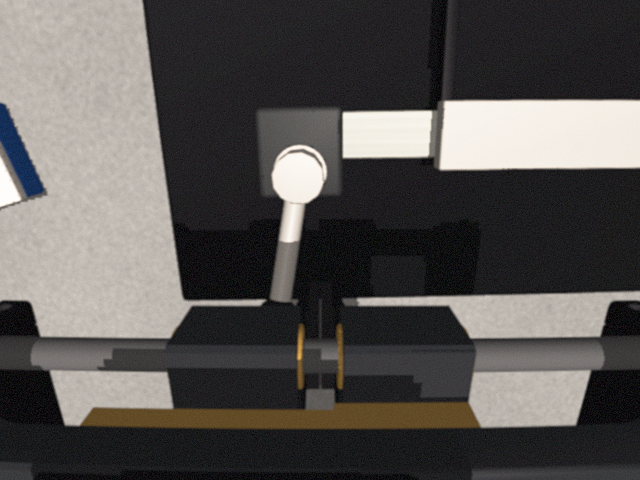

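>>> step_arm:
  plan:
    - [[0,0,0],[0.0002,-0.001,0],255]
    - [[0,0,0],[0.0004,-0.002,0],255]
    - [[0,0,0],[0.0006,-0.003,0],255]
    - [[0,0,0],[0.0008,-0.004,0],255]
    - [[0,0,0],[0.001,-0.005,0],255]
    - [[0,0,0],[0.001,-0.005,0],255]
    - [[0,0,0],[0.001,-0.005,0],255]
    - [[0,0,0],[0.001,-0.005,0],255]
    - [[0,0,0],[0.001,-0.005,0],255]
    - [[0,0,0],[0.001,-0.005,0],255]

```text
time: 27.3
position: [0.4926, 0.0891, 0.2038]
tool_rot: [3.139, -0.003, -0.003]
ft_force: [-2.4, -5.9, 2.0]
grip_width: 0.007
```

>>> step_arm:
  plan:
    - [[0,0,0],[0,-0.0005,0],255]
    - [[0,0,0],[0,-0.001,0],255]
    - [[0,0,0],[0,-0.0015,0],255]
    - [[0,0,0],[0,-0.002,0],255]
    - [[0,0,0],[0,-0.0024,0],255]
    - [[0,0,0],[0,-0.0024,0],255]
    - [[0,0,0],[0,-0.0024,0],255]
    - [[0,0,0],[0,-0.0024,0],255]
    - [[0,0,0],[0,-0.0024,0],255]
    - [[0,0,0],[0,-0.0024,0],255]

```text
time: 28.55
position: [0.4926, 0.0896, 0.2038]
tool_rot: [3.136, -0.005, -0.004]
ft_force: [-3.2, -9.5, 2.8]
grip_width: 0.005
```

>>> step_arm:
  plan:
    - [[0,0,0],[0,-0.0005,0],255]
    - [[0,0,0],[0,-0.001,0],255]
    - [[0,0,0],[0,-0.0015,0],255]
    - [[0,0,0],[0,-0.0015,0],255]
    - [[0,0,0],[0,-0.0015,0],255]
    - [[0,0,0],[0,-0.0015,0],255]
    - [[0,0,0],[0,-0.0015,0],255]
    - [[0,0,0],[0,-0.0015,0],255]
    - [[0,0,0],[0,-0.0015,0],255]
    - [[0,0,0],[0,-0.0015,0],255]

```text
time: 29.8
position: [0.4925, 0.0899, 0.2037]
tool_rot: [3.134, -0.006, -0.004]
ft_force: [-3.9, -11.2, 2.8]
grip_width: 0.004
```

```bash
python3 - <<'E'
from h import *
import pickle
s=ctrl.get_state(); print(s['time'],s['position'],s['tool_rot'],s['ft_force'],s['torque'])
c=cam('wrist');pickle.dump(c,open('w15.pkl','wb'));im=snap('wrist','w15.png')
for t in (175,170,165,160): print(t,proj(c,[.5514+.05*np.cos(np.radians(t)),.0948+.05*np.sin(np.radians(t)),.205]))
E
```

```text
29.8 [0.49251509 0.08992505 0.20369695] [ 3.13435964 -0.00594049 -0.0043524 ] [ -3.88625996 -11.24634122   2.81613175] [-2.4672071   0.88053861  0.05220827]
175 [296.77020459 300.05616728]
170 [286.50884175 298.90197172]
165 [276.34838466 296.94266847]
160 [266.34628168 294.18487777]
```

View pics/w15.png

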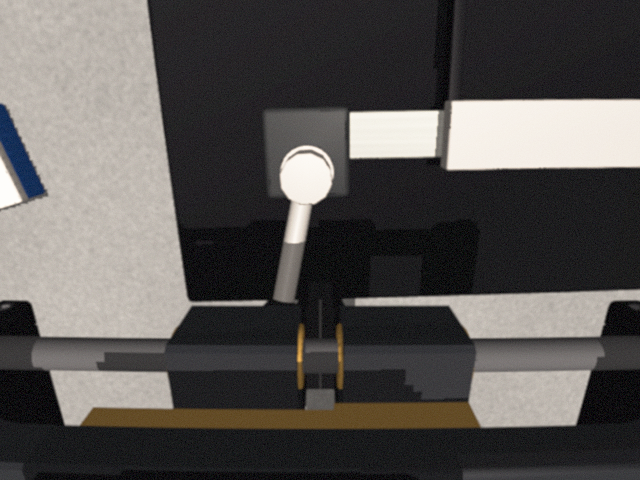

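>>> step_arm:
  plan:
    - [[0,0,0],[0,0.003,0],255]
    - [[0,0,0],[0,0.008,0],255]
    - [[0,0,0],[0,0.02,0],255]
    - [[0,0,0],[0,0.035,0],255]
    - [[0,0,0],[0,0.04,-0.02],255]
    - [[0,0,0],[0.01,0.06,-0.06],255]
    - [[0,0,0],[0.02,0.09,-0.1],255]
    - [[0,0,0],[0.03,0.12,-0.116],255]
    - [[0,0,0],[0.042,0.144,-0.116],255]
    - [[0,0,0],[0.042,0.144,-0.116],255]

```text
time: 31.1
position: [0.5353, -0.0518, 0.3184]
tool_rot: [-3.141, 0.007, 0.003]
ft_force: [0.7, 0.6, -0.8]
grip_width: 0.012
```

>>> step_arm:
  plan:
    - [[0,0,0],[0,0,0],255]
    - [[0,0,0],[0,0,0],255]
    - [[0,0,0],[0,0,0],255]
    - [[0,0,0],[0,0,0],255]
    - [[0,0,0],[0,0,0],255]
    - [[0,0,0],[0,0,0],255]
    - [[0,0,0],[0,0,0],255]
    - [[0,0,0],[0,0,0],255]
    - [[0,0,0],[0,0,0],255]
    - [[0,0,0],[0,0,0],255]

```text
time: 32.35
position: [0.5352, -0.0489, 0.32]
tool_rot: [3.141, -0.0, 0.0]
ft_force: [0.3, 0.1, 0.3]
grip_width: 0.003
```

```bash
python3 - <<'E'
from h import *
import pickle
s=ctrl.get_state(); print(s['time'],s['position'],s['tool_rot'],s['ft_force'])
c=cam('wrist');pickle.dump(c,open('w16.pkl','wb'));im=snap('wrist','w16.png')
for t in (175,170,165,160): print(t,proj(c,[.5514+.06*np.cos(np.radians(t)),.0948+.06*np.sin(np.radians(t)),.205]))
E
python3 dial.py w16
```

```text
32.35 [ 0.53517452 -0.04892499  0.32004608] [ 3.14149660e+00 -2.82733351e-04  5.06452574e-05] [0.29439448 0.12689674 0.2699742 ]
175 [123.77158793 289.86432651]
170 [116.96968393 289.00664209]
165 [110.17517846 287.61185312]
160 [103.43062609 285.68791282]
line phase mod10 2.098679465127537 16.805982914592143
```

View pics/w16.png

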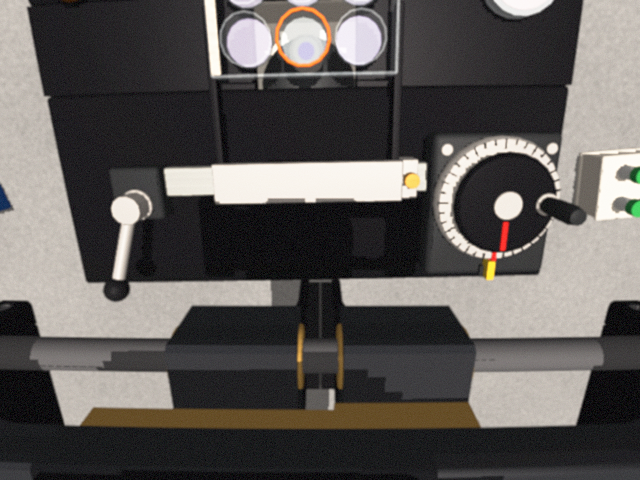

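```bash
python3 - <<'E'
from h import *
import pickle
def P(f,u,v): return atz(pickle.load(open(f+'.pkl','rb')),u,v,.205)
im=cv2.imread('pics/w16.png');im2=cv2.imread('pics/w2.png')
o=np.hstack([cv2.resize(i[240:310,x:x+70],None,fx=5,fy=5,interpolation=cv2.INTER_CUBIC) for i,x in ((im,82),(im2,145))])
cv2.imwrite('pics/ball.png',np.clip(o.astype(float)*2.5,0,255).astype(np.uint8))
for f,p in (('w1',(77.4,231.7)),('w2',(180,269)),('w16',(117,290))):
    X=P(f,*p); d=X[:2]-[.5514,.0948]; print(f,X,np.degrees(np.arctan2(d[1],d[0]))%360,np.hypot(*d))
E
```

```text
w1 [0.50777749 0.05186884 0.205     ] 224.54236377890626 0.06120464010750294
w2 [0.50856208 0.05383146 0.205     ] 223.72217193213385 0.05927485614507578
w16 [0.49147593 0.10533659 0.205     ] 170.02748651684686 0.06084335408361992
```

View pics/ball.png

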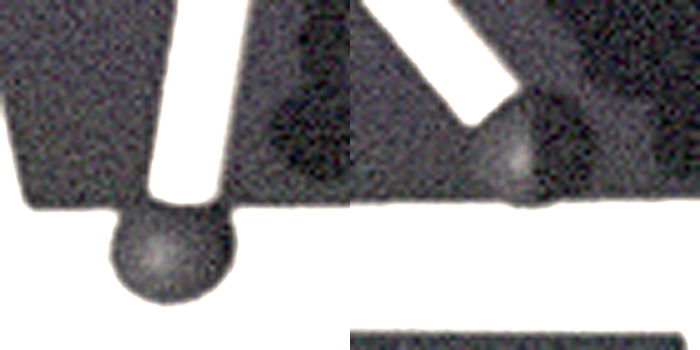

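```bash
python3 - <<'E'
from h import *
import pickle
for f,p in (('w2',(182,269.4)),('w16',(116.4,289))):
    c=pickle.load(open(f+'.pkl','rb'));print(atz(c,*p,.205))
print(ctrl.get_state()['ft_force']); print(ctrl.close_job(), ctrl.get_state()['time'])
E
```

```text
[0.50824315 0.05235539 0.205     ]
[0.4923139  0.10566306 0.205     ]
[-0.40969553  0.81736381 -0.69934926]
the job is handed in; nothing more can be done
the job is handed in; nothing more can be done
```

The wheel is set, the clamp is pressed firm, and the job is handed in. No verdict was reported. The robot clock read 32.4 s at my last reading, well inside the 64 s limit.

**What I did**
- I held the handle from above and turned the wheel counter-clockwise until the mark was about 34° past the index. The drag stayed at about 6.5 N, so the carrier was not pressed into its end stop.
- I came back clockwise through the play until the drive loaded again, set the mark at the index and released the handle.
- I pushed the clamp ball clockwise with the closed fingers. It came tight, I took it up to about 12 N, and then backed off.

**Last checks from the wrist camera**

| Check | Result | Limit |
|---|---|---|
| Mark at index | about 2° (1.6 mm) counter-clockwise of it | 4.3 mm |
| Ringed well from objective | about -0.1 mm along the travel | 1 mm |
| Clamp ball moved from start | about 55.6 mm | over 51 mm |
| Wheel after clamping | dial position unchanged | – |
| Robot contact | nothing touched at hand-in | – |

**What was less certain**
- **Well past the objective:** I did not see this directly. I inferred it from the wheel angle and the 20–30° play range, because the gripper's shadow spoiled the saddle-edge reading there.
- **Well reading:** It assumes the objective sits at the imager's y = 0.
- **Clamp ball:** My first estimate of its travel was only about 50.5 mm, below the limit. Re-measuring with the stated ball height and better-read centres gave 55.6 mm.

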